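Wedge the clean lid back onto the tea box

TASK

The lid of the tea box has dried in the draining frame: turn the frame's two turn buttons aside, lift the lid out by its rib and slide it, narrow end first, into the tapered dovetail way on top of the tea box. Press it along the way until it wedges tight and stays so by itself, wherever the way grips it, firmly but without ramming it, then let go; leave the cup, the canister, the bowl and the bottle that stand around them where they are.

Things in the scene. Friction and masses are not known exactly. Their poses are not given: they have to be found in the camera images.
- frame: White draining frame, fixed: plate 226 x 130 mm, 10 mm thick, curbs up to 22 mm high round a 139 x 108 mm recess where the lid lies flat. Origin: centre of the underside, on the work surface; x along its length, roughly away from the robot; z up. Frame and tea box stand left and right of the middle, either way round.
- button_near (a joint): Angle (rad) of the white turn button at the frame's -x end. At 0 its long arm points along the frame's +x and covers the lid's wide end by about 20 mm, 3 mm above it; positive is anticlockwise from above. It turns either way to +-1.65, stays where left (0.05 N m friction) and is clear of the lid beyond +-1.2.
- button_far (a joint): The same turn button at the frame's +x end; at 0 its long arm points along the frame's -x, over the lid's narrow end; positive is anticlockwise seen from above. Same range.
- pivot_near (a point): Pin axis of the near button, on the frame at x = -90 mm, at the bar's top, 39 mm above the work surface.
- pivot_far (a point): Pin axis of the far button, on the frame at x = +90 mm, at the bar's top, 39 mm above the work surface.
- button_near_tip (a point): Top of the near button's bar, on its centre line 38 mm from the pin. The bar is 58 mm long, 14 mm wide, 25 to 39 mm above the work surface; its long arm ends 46 mm from the pin, the short one 12 mm.
- button_far_tip (a point): The same point on the far button, which is of the same shape.
- lid: Pale wooden lid, 0.16 kg: 130 mm long (x), 12 mm thick, 98 mm wide at its -x end, 72 mm at its +x end (each edge converges 1 mm per 10 mm). Long edges dovetailed: widest low down, leaning in 30 degrees upwards. Origin: centre of the underside; x points to the narrow end, z up. In the frame its x is within 0.05 rad of the frame's x and its origin 10 mm above the work surface.
- lid_rib (a point): Top centre of the upright rib by which the lid is held. It stands across the lid at the lid's x = 0: 16 mm thick along x, 56 mm long along y, from 12 to 56 mm above the underside. Opening a tight grip on it can drag the lid loose again; a last push against its back with one finger or closed fingers does not.
- tea_box: Pale wooden open box with paper packets, fixed: 170 (x) x 126 mm, flat top 60 mm above the work surface. On it two darker rails, undercut 30 degrees, up to 17 mm high, converge towards +x like the lid's edges; the +y rail is clamped up to 4 mm farther in, differently each time. Origin: centre of the underside; x: the way the lid slides in, roughly away from the robot.
- way_home (a point): Deepest seat of the lid's origin, above the box's origin, 60 mm up; axes as the box. Each mm that the +y rail is set inwards makes the lid wedge 5 mm earlier and 0.5 mm farther to -y, so it wedges 0 to 20 mm before this point (a few mm less if pressed hard): to be felt. Held stiffly, 1 mm off sideways, it binds on one rail 10 mm early.
- way_mouth (a point): Middle of the way's open, wide end, on its floor, 85 mm before way_home. Held 1 to 2 mm to -y of the centre line, 100 mm or more before way_home the lid can be lowered between the rails from above; nearer than 55 mm it is caught under them. Pressing with 10 to 20 N along x wedges it; it then stays by friction. A 19 mm high end wall at the box's +x end is not reached.
- cup_a: White espresso cup with a handle, 60 mm across, 58 mm high, standing between frame and box; origin: centre of its underside. Leave alone.
- canister: Orange closed plastic canister, 66 mm across, 105 mm high, standing between frame and box; origin: centre of its underside. Leave alone.
- soap: Green glass bottle, 64 mm across, 150 mm high, at the robot's right. Leave alone.
- bowl: Blue ceramic bowl, 120 mm across, 50 mm high, at the robot's left. Leave alone.
Not all that is in view belongs to the job. What is shaped like the tea_box but turquoise is not meant. What is shaped like the lid but turquoise or yellow is not meant.

How it is judged:
By the outcome, as a careful person would: the job done as asked, in the order asked, and still so for the second after the job is handed in, with the robot touching nothing.
It also fails if it takes over 64 s, if anything falls off the work surface, if the arm or the gripper's body presses on something with over 40 N, if the wrist force passes 120 N, or if a joint passes its speed limit or range.

ROBOT

A 6-joint arm with a two-finger parallel gripper is mounted at the origin on the work surface. World frame = base frame: x ahead of the robot, y to its left, z up, the work surface at z = 0. Lengths are in mm, angles in rad, forces in N, time in s.
With the tool pointing down it reaches from about 275 to 975 mm from the base axis. Payload 8.4 kg.
Tool frame: the origin (TCP) lies at the very end of the fingers, on their centre line; the grasp point (between the pads) lies 19 mm behind it; y points along the fingers, x is the direction in which the jaws open and shut, and the axes are right-handed (so a half turn about y gives the same grasp; the last joint's range is limited). The gripper opens to 92 mm and grips with 3 to 60 N. Pads are 20 mm wide; open, the fingers measure 128 mm over their backs; the gripper's body (75 mm by 189 mm) begins 69 mm behind the grasp point.
Start: joints at [1.152, 0.353, 1.633, -0, 1.155, -0.002], TCP at [253.021, 571.496, 177.883] pointing down, gripper open.
Joint ranges: [-2.63, 2.63], [-0.92, 2.1], [0.06, 2.66], [-1.3, 4.44], [0, 2.69], [-3.02, 3.02]. Speed limits (rad/s): [2.22, 2.22, 2.79, 3.14, 3.14, 3.14].

INTERFACE

Orientations are given as a unit quaternion [w, x, y, z].
In Python, from workcell import robot, grab_frame, get_calibration gives the robot as it stands. The module is installed in compiled form; this text tells all that it offers.
- The arm moves only by the tool carry_out, never from a script. Its argument "series" is a list that holds one entry, the list of rows, each a list of 7 numbers: the turn, a rotation vector about the tool's x, y, z in rad, then the shift along the tool's x, y, z in cm, then the closure, from 0 (fully open) to 1 (shut). In form: [[[ax, ay, az, x, y, z, gripper], ...]]. A call has 1 to 12 rows; each row shifts and turns the commanded pose from where the row before left it, along the tool's axes as they then stand; what a row does not reach is not made up. A row lasts 1/12 s, in which the tool goes at most 41.7 mm and 7.16 degrees, less where a joint would pass 70% of its speed; a pose out of reach is approached as far as the arm can. A call is refused whole if a number of a shift passes 4.17 or a number of a turn 0.125, either way. A call with a gripper value outside its range is refused whole. The fingers move at their own pace and stop on an object; "force" is the grip in N (left out, the last holds). Time passes only in rows, so rows that do not move let the fingers close. It gives the time, the measured TCP pose, the force and the opening at its end, in the units of the state.
- robot.observe(): the state, without advancing time (a new reading comes with each control period).
- grab_frame(name): name is "side" or "top" or "wrist"; returns the picture (420x560x3 uint8, blue, green, red); there is no depth.
- get_calibration(name): a dict with "intrinsics" (3x3 intrinsics, pixels), "extrinsics" (4x4, takes a point from world to camera coordinates). Camera axes: x right, y down, z forward; pixel columns grow to the right and rows downward; lengths in mm; the calibration is good to about 2 mm. A picture is of the moment at which its call begins: read the wrist's pose just before it. get_calibration takes no time and is no camera call; for the wrist camera it gives the pose at the moment of the call.
- robot.close_job(): hands the job in, once; it reports no verdict.
The state is a dict: "t": time; "qpos": joint angles; "qd": joint speeds; "joint_torque": joint torques, N m; "tcp_pos": TCP position; "ee_rot": TCP orientation; "force": force on the tool from outside, world axes, zero at the start; "wrist_torque": the same for the moment, N m; "opening": finger opening in mm.
Only numpy, scipy, OpenCV 4.12 (cv2) and the standard library are available. Lean on these libraries where they do the work, as an engineer would, in place of code of your own. Each camera call takes 0.05 s, during which the arm holds its last target.

## Working session

There is one attempt and no reset: what is moved stays moved. The work goes in short steps, Python scripts to look and compute and a tool call to move; the robot and the scene stay as the last step left them, time stands still between calls to the robot, and variables do not carry over. Pictures are saved under pics/ and viewed, and the job is handed in when it is done.

Besides the shell and the picture viewer there is one more tool, called after "Call:" as name(argument=value, ...), one argument or row to a line, values as JSON. carry_out: Moves the arm, as the interface text tells. Its arguments: {"type":"object","properties":{"series":{"type":"array","items":{"type":"array","items":{"type":"array","items":{"type":"number"}}}},"force":{"type":"number"}},"required":["series"]}

```bash
mkdir -p pics; ls; python3 - <<'E'
from workcell import robot, grab_frame, get_calibration
import cv2
s=robot.observe(); print({k:(v if not hasattr(v,'round') else v) for k,v in s.items()})
for n in("side","top"):
    cv2.imwrite(f"pics/{n}0.png",grab_frame(n)); c=get_calibration(n); print(n,c)
print(get_calibration("wrist"))
E
```

```text
pics
{'t': 0.0, 'qpos': array([ 1.15159634e+00,  3.53616773e-01,  1.63415276e+00,  2.19613653e-05,
        1.15519666e+00, -2.37461938e-03]), 'qd': array([-0.00025835,  0.0005537 , -0.00190467,  0.00028412, -0.000561  ,
        0.00051383]), 'joint_torque': array([-1.01381378e-03, -5.93825519e+01, -3.34214687e+01,  6.96877367e-02,
        2.33654212e-02, -1.66853774e-04]), 'tcp_pos': array([252.78860547, 570.98719289, 177.17535885]), 'ee_rot': array([-0.59237748,  0.59289343,  0.38531248, -0.38613546]), 'force': array([-0.06415804, -0.32698086,  0.7688929 ]), 'wrist_torque': array([-0.02807138,  0.00528301,  0.05399962]), 'opening': 91.9517714718806}
side {'intrinsics': array([[514.14550169,   0.        , 283.58333809],
       [  0.        , 514.14550169, 212.19714502],
       [  0.        ,   0.        ,   1.        ]]), 'extrinsics': array([[ 9.92143790e-01, -1.24415089e-01, -1.30990654e-02,
        -4.44181653e+02],
       [-9.34964745e-02, -6.67840916e-01, -7.38408370e-01,
         1.03112681e+02],
       [ 8.31210512e-02,  7.33831995e-01, -6.74226590e-01,
         1.38845291e+03
[... 445 characters left out ...]
],
       [ 7.59642195e-02, -7.98717241e-03, -9.97078554e-01,
         1.34098770e+03],
       [ 0.00000000e+00,  0.00000000e+00,  0.00000000e+00,
         1.00000000e+00]])}
{'intrinsics': array([[296.72168397,   0.        , 275.48091179],
       [  0.        , 296.72168397, 209.70846348],
       [  0.        ,   0.        ,   1.        ]]), 'extrinsics': array([[ 4.04384931e-01,  9.14586990e-01, -1.86173040e-03,
        -6.24091708e+02],
       [ 8.73319061e-01, -3.85532123e-01,  2.97789858e-01,
        -3.37769394e+01],
       [ 2.71636973e-01, -1.22047616e-01, -9.54629632e-01,
         3.92417345e+02],
       [ 0.00000000e+00,  0.00000000e+00,  0.00000000e+00,
         1.00000000e+00]])}
```

View pics/top0.png

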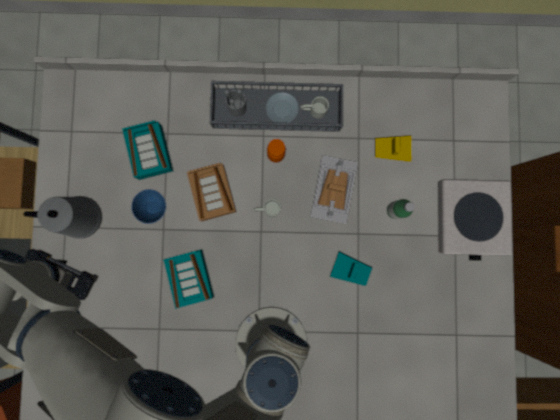

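View pics/side0.png

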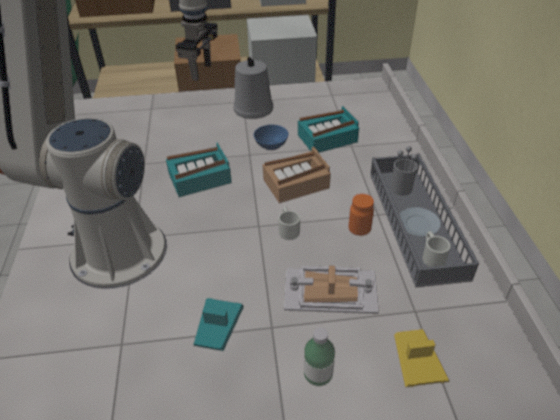

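The top view shows three boxes: pale wood at (211,192), turquoise at (148,150) and (188,278). The pale wooden one is the tea box. The pale lid lies in the white frame at (334,189). The turquoise (351,268) and yellow (393,148) lids aren't meant. I'll confirm in crops.

```bash
python3 - <<'E'
import cv2
a=cv2.imread("pics/top0.png")
cv2.imwrite("pics/c_frame.png",cv2.resize(a[145:235,290:380],None,fx=6.6,fy=6.6,interpolation=cv2.INTER_CUBIC))
cv2.imwrite("pics/c_box.png",cv2.resize(a[150:230,165:255],None,fx=6.6,fy=6.6,interpolation=cv2.INTER_CUBIC))
b=cv2.imread("pics/side0.png")
cv2.imwrite("pics/c_sf.png",cv2.resize(b[255:325,270:390],None,fx=6.6,fy=6.6,interpolation=cv2.INTER_CUBIC))
cv2.imwrite("pics/c_sb.png",cv2.resize(b[140:210,250:350],None,fx=6.6,fy=6.6,interpolation=cv2.INTER_CUBIC))
E
```

```text
(no output)
```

View pics/c_frame.png

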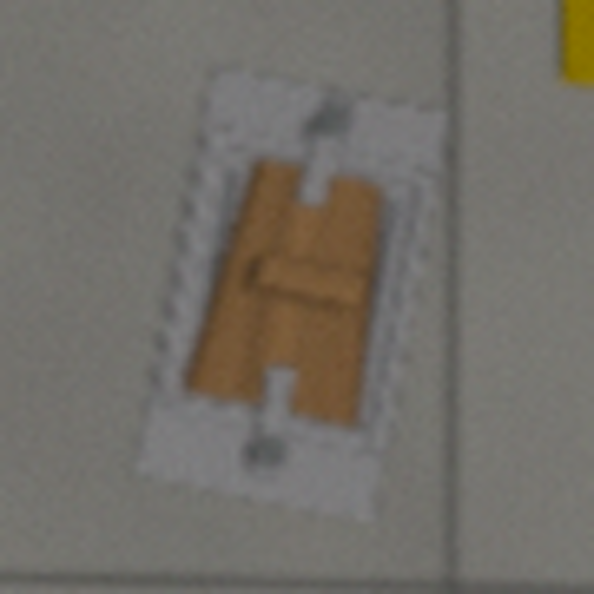

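View pics/c_box.png

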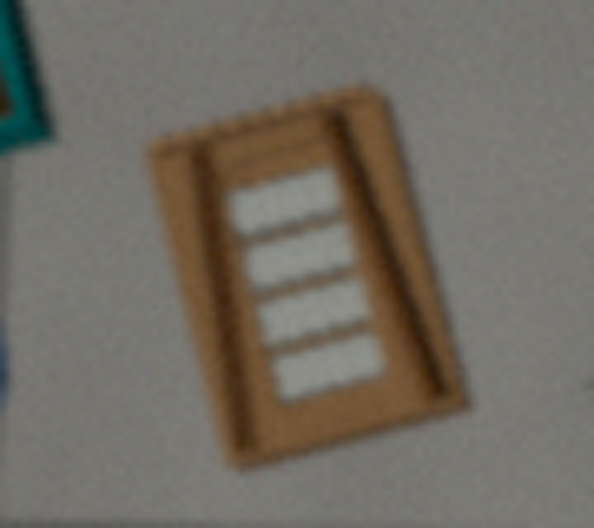

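View pics/c_sf.png

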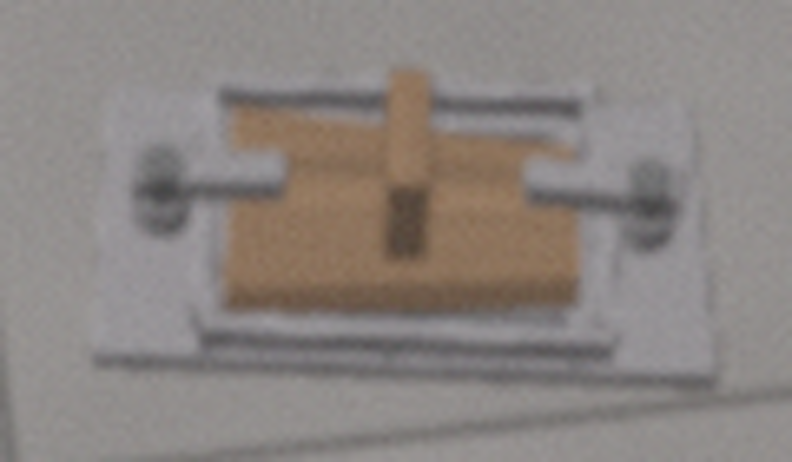

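View pics/c_sb.png

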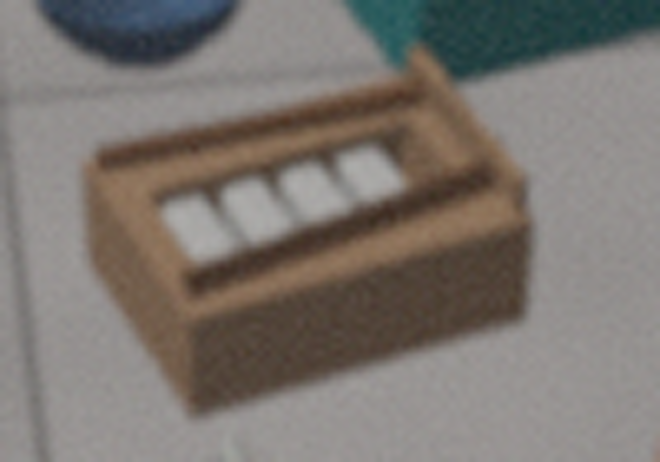

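```bash
cat > h.py <<'E'
import numpy as np, cv2
from scipy.spatial.transform import Rotation as R
from scipy.optimize import least_squares
def proj(c,P):
    P=np.atleast_2d(P); q=(c["extrinsics"][:3,:3]@P.T).T+c["extrinsics"][:3,3]
    u=(c["intrinsics"]@q.T).T; return u[:,:2]/u[:,2:]
def ray(c,uv,z):
    K=c["intrinsics"];E=c["extrinsics"];d=E[:3,:3].T@np.linalg.inv(K)@np.array([uv[0],uv[1],1.]);o=-E[:3,:3].T@E[:3,3]
    return o+d*(z-o[2])/d[2]
def unc(pts,off,s): return [((np.array(p)+.5)/s-.5+np.array(off)) for p in pts]
def fit(obs,x0):
    # obs: list of (calib, local pts Nx3, px Nx2) -> x,y,yaw
    def f(p):
        r=[]
        for c,L,px in obs:
            L=np.array(L,float);cs,sn=np.cos(p[2]),np.sin(p[2])
            W=np.c_[p[0]+cs*L[:,0]-sn*L[:,1],p[1]+sn*L[:,0]+cs*L[:,1],L[:,2]]
            r.append((proj(c,W)-np.array(px)).ravel())
        return np.concatenate(r)
    s=least_squares(f,x0,loss="soft_l1"); return s.x,f(s.x).reshape(-1,2)
def rot(s): # wxyz
    q=s["ee_rot"]; return R.from_quat([q[1],q[2],q[3],q[0]])
E
python3 - <<'E'
from h import *
from workcell import get_calibration
np.set_printoptions(precision=2,suppress=True)
t=get_calibration("top");s=get_calibration("side")
fl=[(113,65,10),(113,-65,10),(-113,-65,10),(-113,65,10),(90,0,39),(-90,0,39)]
ft=unc([(217,72),(447,112),(372,518),(137,470),(326,118),(265,450)],(290,145),6.6)
fsl=[(113,-65,10),(-113,-65,10),(113,65,10),(-113,65,10)]
fs=unc([(712,375),(97,357),(690,105),(110,95)],(270,255),6.6)
for o in ([(t,fl,ft)],[(s,fsl,fs)],[(t,fl,ft),(s,fsl,fs)]):
    p,r=fit(o,[500,-150,-.1]);print("frame",p);print(r.T)
bl=[(-85,63,60),(-85,-63,60),(85,63,79),(85,-63,79)]
bt=unc([(230,468),(468,405),(150,142),(380,88)],(165,150),6.6)
bsl=[(-85,63,60),(-85,-63,60),(-85,-63,0),(85,-63,0),(85,63,79),(85,-63,79)]
bs=unc([(86,163),(188,320),(195,412),(525,318),(415,48),(527,180)],(250,140),6.6)
for o in ([(t,bl,bt)],[(s,bsl,bs)],[(t,bl,bt),(s,bsl,bs)]):
    p,r=fit(o,[500,150,.1]);print("box",p);print(r.T)
for n,uv,z in(("cup",(272,209),58),("can",(277,150),105),("bowl",(149,206),50),("soap",(402,208),120)): print(n,ray(t,uv,z))
E
```

```text
frame [ 539.87 -210.22   -0.18]
[[-0.81  0.06 -0.06 -0.62  0.83  0.56]
 [-1.2  -0.15  0.37  0.42  0.02  0.13]]
frame [ 537.34 -215.38   -6.45]
[[ 1.54 -0.76  0.17 -0.47]
 [ 0.38  0.41 -0.34 -1.03]]
frame [ 538.61 -212.49   -0.17]
[[-0.26  0.63  0.66  0.08  1.42  1.27  1.65 -0.48  0.48 -0.02]
 [-0.81  0.15  0.72  0.84  0.38  0.52 -0.52 -0.78 -1.11 -2.05]]
box [512.97 214.6    0.27]
[[-0.03  0.05 -0.77  0.74]
 [-0.02  0.33  0.26 -0.67]]
box [512.62 215.63  -5.99]
[[-0.8   0.11 -0.54  0.52 -0.35  1.49]
 [-0.6  -0.38  1.3   0.21 -1.87  0.51]]
box [512.83 215.14   0.28]
[[ 0.08  0.07 -1.12  0.3  -0.65 -0.05 -0.7   0.58 -0.02  1.55]
 [ 0.13  0.14  0.52 -0.74 -0.68 -0.37  1.31  0.48 -1.71  0.77]]
cup [458.75   7.37  58.  ]
can [652.09  -4.69 105.  ]
bowl [460.21 427.89  50.  ]
soap [ 466.74 -415.48  120.  ]
```

```bash
cat >> h.py <<'E'
from workcell import robot
FR=np.array([538.9,-211.8,-0.175]); BX=np.array([512.9,215.0,0.277])
def L2W(p,l): c,s=np.cos(p[2]),np.sin(p[2]); return np.array([p[0]+c*l[0]-s*l[1],p[1]+s*l[0]+c*l[1],l[2]])
def W2L(p,w): c,s=np.cos(p[2]),np.sin(p[2]); d=np.array(w)-[p[0],p[1],0]; return np.array([c*d[0]+s*d[1],-s*d[0]+c*d[1],d[2]])
def go(targets,yaw=None):
    """print tool-frame turn (rad) and successive shifts(cm), if yaw given jaw(x) axis to yaw, tool down"""
    np.set_printoptions(precision=3,suppress=True)
    s=robot.observe();r=rot(s);p=s["tcp_pos"];M=r.as_matrix()
    print("t",round(s["t"],2),"tcp",p,"jawyaw",np.arctan2(M[1,0],M[0,0]),"F",s["force"],"open",round(s["opening"],1)); print("ydir",M[:,1])
    T=M
    if yaw is not None:
        x=np.array([np.cos(yaw),np.sin(yaw),0]); 
        T=np.c_[x,[0,0,-1],np.cross(x,[0,0,-1])]
        if (T.T@M).trace()<0.99 and T[:,0]@M[:,0]<0: T=np.c_[-T[:,0],T[:,1],-T[:,2]]
        print("turn",R.from_matrix(M.T@T).as_rotvec())
    for q in targets:
        q=np.array(q,float); print("shift cm (old axes)",M.T@(q-p)/10,"(new axes)",T.T@(q-p)/10, "dist",np.linalg.norm(q-p)); p=q
E
python3 - <<'E'
from h import *
go([[300,400,230],[*L2W(FR,[-44,-30])[:2] if 0 else L2W(FR,[-44,-30,0])[:2],180],L2W(FR,[-44,-30,29])],yaw=-0.175)
E
```

```text
File "<stdin>", line 2
    go([[300,400,230],[*L2W(FR,[-44,-30])[:2] if 0 else L2W(FR,[-44,-30,0])[:2],180],L2W(FR,[-44,-30,29])],yaw=-0.175)
                                              ^^
SyntaxError: invalid syntax
```

```bash
python3 - <<'E'
from h import *
go([L2W(FR,[-44,-30,210]),L2W(FR,[-44,-30,29])],yaw=-0.175)
from workcell import get_calibration
E=get_calibration("wrist")["extrinsics"]; s=robot.observe()
c=-E[:3,:3].T@E[:3,3]; print("cam",c,"in tool",rot(s).inv().apply(c-s["tcp_pos"]),"fwd tool",rot(s).inv().apply(E[2,:3]))
print(L2W(FR,[-44,-30,0]))
E
```

```text
t 0.1 tcp [252.826 571.046 177.242] jawyaw 1.1540191435842593 F [-0.632 -0.207 -0.133] open 91.8
ydir [-0.001 -0.001 -1.   ]
turn [ 0.001  1.329 -0.001]
shift cm (old axes) [-63.973  -3.197 -54.296] (new axes) [ 37.4    -3.276 -75.108] dist 839.687617161985
shift cm (old axes) [ 0.022 18.1   -0.   ] (new axes) [ 0.  18.1  0. ] dist 181.0
cam [175.276 605.658 383.51 ] in tool [   0.002 -206.268   84.923] fwd tool [-0.     0.955 -0.298]
[ 490.349 -233.681    0.   ]
```

Call:
carry_out(
  series=[
    [[0, 0, 0, -3.05, -0.15, -2.59, 0], [0, 0, 0, -3.05, -0.15, -2.59, 0], [0, 0, 0, -3.05, -0.15, -2.59, 0], [0, 0, 0, -3.05, -0.15, -2.59, 0], [0, 0, 0, -3.05, -0.15, -2.59, 0], [0, 0, 0, -3.05, -0.15, -2.59, 0], [0, 0, 0, -3.05, -0.15, -2.59, 0], [0, 0, 0, -3.05, -0.15, -2.59, 0], [0, 0, 0, -3.05, -0.15, -2.59, 0], [0, 0, 0, -3.05, -0.15, -2.59, 0], [0, 0, 0, -3.05, -0.15, -2.59, 0], [0, 0, 0, -3.05, -0.15, -2.59, 0]],
  ],
)

```text
t: 1.1
tcp_pos: [388.9, 109.1, 196.0]
ee_rot: [-0.593, 0.593, 0.386, -0.386]
force: [1.3, 0.3, -0.0]
opening: 91.7
```

Call:
carry_out(
  series=[
    [[0, 0, 0, -3.05, -0.15, -2.59, 0], [0, 0, 0, -3.05, -0.15, -2.59, 0], [0, 0, 0, -3.05, -0.15, -2.59, 0], [0, 0, 0, -3.05, -0.15, -2.59, 0], [0, 0, 0, -3.05, -0.15, -2.59, 0], [0, 0, 0, -3.05, -0.15, -2.59, 0], [0, 0, 0, -3.05, -0.15, -2.59, 0], [0, 0, 0, -3.05, -0.15, -2.59, 0], [0, 0, 0, -3.05, -0.15, -2.59, 0], [0, 0.12, 0, 0, 0, 0, 0], [0, 0.12, 0, 0, 0, 0, 0], [0, 0.12, 0, 0, 0, 0, 0]],
  ],
)

```text
t: 2.1
tcp_pos: [490.7, -235.2, 208.7]
ee_rot: [0.653, -0.653, -0.271, 0.271]
force: [0.4, 0.7, -0.6]
opening: 92.3
```

Call:
carry_out(
  series=[
    [[0, 0.12, 0, 0, 0, 0, 1], [0, 0.12, 0, 0, 0, 0, 1], [0, 0.12, 0, 0, 0, 0, 1], [0, 0.12, 0, 0, 0, 0, 1], [0, 0.12, 0, 0, 0, 0, 1], [0, 0.12, 0, 0, 0, 0, 1], [0, 0.12, 0, 0, 0, 0, 1], [0, 0.12, 0, 0, 0, 0, 1], [0, 0, 0, 0, 0, 0, 1]],
  ],
)

```text
t: 2.85
tcp_pos: [490.8, -234.2, 209.1]
ee_rot: [0.705, -0.704, 0.061, -0.06]
force: [-0.0, 0.1, 0.1]
opening: 34.1
```

```bash
python3 - <<'E'
from h import *
go([L2W(FR,[-44,-30,210]),L2W(FR,[-44,-30,29])],yaw=-0.175)
from workcell import grab_frame,get_calibration
import pickle
pickle.dump(get_calibration("wrist"),open("w1.pkl","wb"))
cv2.imwrite("pics/w1.png",grab_frame("wrist"))
E
```

```text
t 2.85 tcp [ 490.811 -234.241  209.078] jawyaw -0.1715778195118454 F [-0.049  0.065  0.137] open 34.1
ydir [-0.001  0.    -1.   ]
turn [-0.     0.003 -0.001]
shift cm (old axes) [-0.055 -0.092  0.047] (new axes) [-0.055 -0.092  0.047] dist 1.1739417994058006
shift cm (old axes) [ 0.011 18.1   -0.003] (new axes) [ 0.  18.1  0. ] dist 181.0
```

View pics/w1.png

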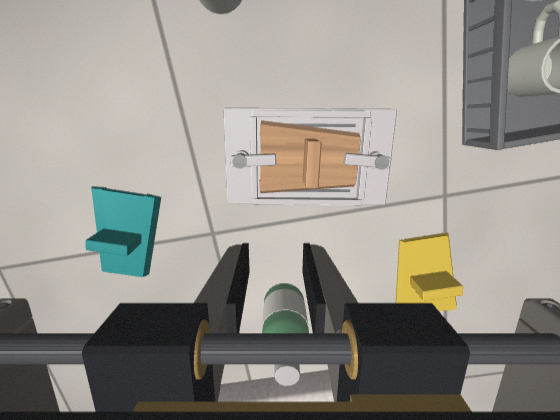

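```bash
python3 - <<'E'
import cv2
a=cv2.imread("pics/w1.png")
cv2.imwrite("pics/w1c.png",cv2.resize(a[95:215,215:405],None,fx=4.2,fy=4.2,interpolation=cv2.INTER_CUBIC))
E
```

```text
(no output)
```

View pics/w1c.png

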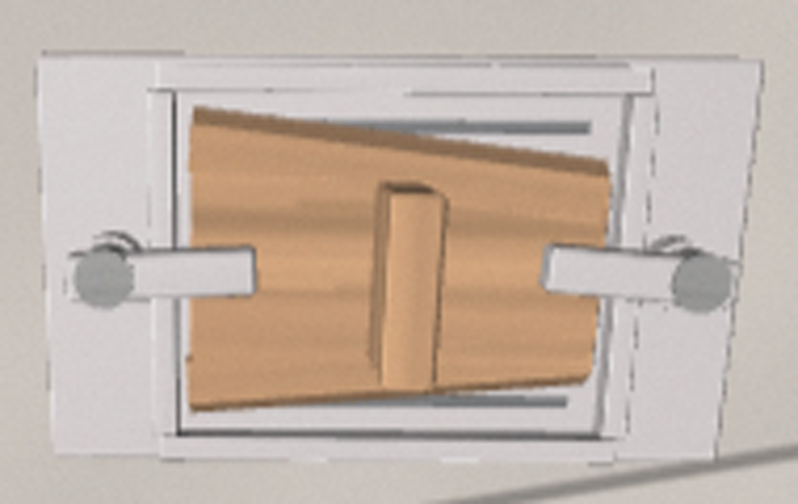

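```bash
python3 - <<'E'
from h import *
import pickle
np.set_printoptions(precision=3,suppress=True)
w=pickle.load(open("w1.pkl","rb"))
px=unc([(38,55),(763,62),(717,458),(55,453)],(215,95),4.2)
L=[(-113,65,10),(113,65,10),(113,-65,10),(-113,-65,10)]
bx=unc([(255,247),(255,294),(549,244),(545,292)],(215,95),4.2)
BL=[(-44,7,39),(-44,-7,39),(44,7,39),(44,-7,39)]
p,r=fit([(w,L,px)],FR);print(p);print(r.T)
p,r=fit([(w,L+BL,px+bx)],FR);print(p);print(r.T)
rp=unc([(387,190),(446,196),(435,388),(385,390)],(215,95),4.2)
RL=[(-8,28,66),(8,28,66),(8,-28,66),(-8,-28,66)]
q,r=fit([(w,RL,rp)],FR);print("lid rib",q);print(r.T)
lp=unc([(190,410),(193,107),(610,160),(588,384)],(215,95),4.2)
LL=[(-65,-49,10),(-65,49,10),(65,36,10),(65,-36,10)]
q,r=fit([(w,LL,lp)],FR);print("lid base",q);print(r.T)
q,r=fit([(w,RL+LL,rp+lp)],FR);print("lid",q,W2L(p,[*q[:2],0]));print(r.T)
E
```

```text
[ 539.584 -211.228   -0.179]
[[-0.795  1.4    0.414 -0.737]
 [-0.59  -0.793  1.349  1.297]]
[ 539.347 -208.872   -0.176]
[[-1.529  0.999  0.322 -1.104  0.063  0.012  0.164  0.288]
 [-2.163 -2.958 -0.435  0.001  0.49   0.446  1.545  1.258]]
lid rib [ 539.326 -210.712   -0.169]
[[ 0.109 -0.012  0.596 -0.776]
 [ 0.181 -1.278  0.609  0.159]]
lid base [ 540.126 -211.773   -0.196]
[[ 0.64   0.68  -0.494 -0.898]
 [ 0.405 -0.254 -0.036 -0.162]]
lid [ 539.589 -211.262   -0.193] [ 0.656 -2.311  0.   ]
[[ 0.998  0.854  0.3   -1.051  0.307  0.083 -1.003 -1.219]
 [ 0.458 -0.657  1.163  0.4    0.266 -0.42  -0.521 -0.594]]
```

Call:
carry_out(
  series=[
    [[0, 0, 0, 0, 3.6, 0, 1], [0, 0, 0, 0, 3.6, 0, 1], [0, 0, 0, 0, 3.6, 0, 1], [0, 0, 0, 0, 3.6, 0, 1], [0, 0, 0, -0.1, 3.55, 0, 1], [0, 0, 0, 0, 0, 0, 1]],
  ],
)

```text
t: 3.4
tcp_pos: [485.4, -232.0, 24.0]
ee_rot: [0.706, -0.704, 0.06, -0.054]
force: [-1.2, 0.4, -0.5]
opening: 0.6
```

```bash
sed -i 's/^FR=.*/FR=np.array([539.4,-211.2,-0.178]); BX=np.array([512.9,215.0,0.277])/' h.py; python3 - <<'E'
from h import *
go([L2W(FR,[-44,-17,29])],yaw=-0.178)
print(W2L(FR,robot.observe()["tcp_pos"]))
from workcell import grab_frame
cv2.imwrite("pics/w2.png",grab_frame("wrist"))
E
```

```text
t 3.4 tcp [ 485.364 -231.988   24.026] jawyaw -0.16172564124107708 F [-1.235  0.351 -0.546] open 0.6
ydir [-0.009  0.004 -1.   ]
turn [-0.003  0.016 -0.01 ]
shift cm (old axes) [ 0.566 -0.499  1.295] (new axes) [ 0.55  -0.497  1.303] dist 14.990581713893711
[-49.501 -30.027  24.026]
```

View pics/w2.png

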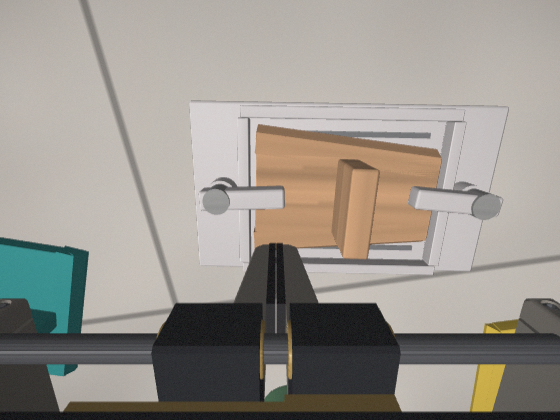

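Call:
carry_out(
  series=[
    [[0, 0, 0, 0, 0, 0, 1], [0, 0, 0, 0, 0, 0, 1]],
  ],
)

```text
t: 3.62
tcp_pos: [491.7, -234.9, 32.0]
ee_rot: [-0.704, 0.705, -0.057, 0.059]
force: [-0.2, -0.2, 0.1]
opening: 0.5
```

```bash
python3 - <<'E'
from h import *
go([L2W(FR,[-44,-17,29])],yaw=-0.178)
print(W2L(FR,robot.observe()["tcp_pos"]))
E
```

```text
t 3.62 tcp [ 491.679 -234.938   32.046] jawyaw -0.1645479297064215 F [-0.208 -0.186  0.145] open 0.5
ydir [ 0.003 -0.001 -1.   ]
turn [0.001 0.013 0.003]
shift cm (old axes) [-0.105  0.303  1.483] (new axes) [-0.124  0.305  1.481] dist 15.172437834400109
[-42.764 -31.812  32.046]
```

Call:
carry_out(
  series=[
    [[0, 0, 0, 0, 0.1, 0.7, 1], [0, 0, 0, 0, 0, 0.7, 1], [0, 0, 0, 0, 0, 0.6, 1], [0, 0, 0, 0, 0, 0.6, 1], [0, 0, 0, -0.2, 0, 0.53, 1], [0, 0, 0, -0.2, 0, 0.53, 1], [0, 0, 0, -0.4, 0, 0.42, 1], [0, 0, 0, -0.4, 0, 0.42, 1], [0, 0, 0, -0.4, 0, 0.2, 1], [0, 0, 0, -0.4, 0, 0.2, 1], [0, 0, 0, -0.2, 0, 0.05, 1], [0, 0, 0, 0, 0, 0, 1]],
  ],
)

```text
t: 4.62
tcp_pos: [475.9, -181.6, 28.8]
ee_rot: [0.705, -0.705, 0.059, -0.058]
force: [-0.5, -0.4, -0.4]
opening: 0.4
```

```bash
python3 - <<'E'
from h import *
go([L2W(FR,[-44,-17,29])],yaw=-0.178)
print(W2L(FR,robot.observe()["tcp_pos"]))
from workcell import grab_frame
cv2.imwrite("pics/w3.png",grab_frame("wrist"))
E
```

```text
t 4.62 tcp [ 475.902 -181.59    28.846] jawyaw -0.16604164982857697 F [-0.454 -0.407 -0.383] open 0.4
ydir [-0.  0. -1.]
turn [-0.     0.012 -0.   ]
shift cm (old axes) [ 2.332 -0.017 -3.518] (new axes) [ 2.374 -0.015 -3.49 ] dist 42.20735826059904
[-67.737  17.899  28.846]
```

View pics/w3.png

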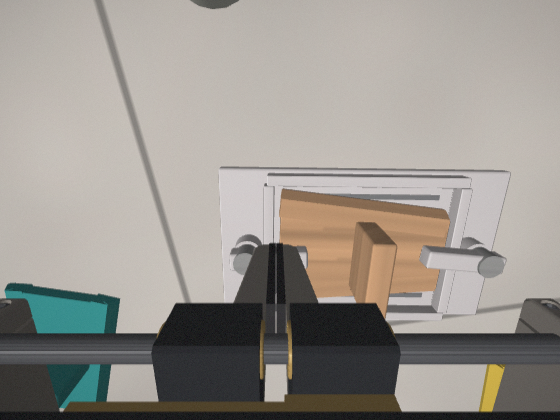

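```bash
python3 - <<'E'
import cv2
a=cv2.imread("pics/w3.png")
cv2.imwrite("pics/w3c.png",cv2.resize(a[155:325,205:405],None,fx=4,fy=3.5,interpolation=cv2.INTER_CUBIC))
E
```

```text
(no output)
```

View pics/w3c.png

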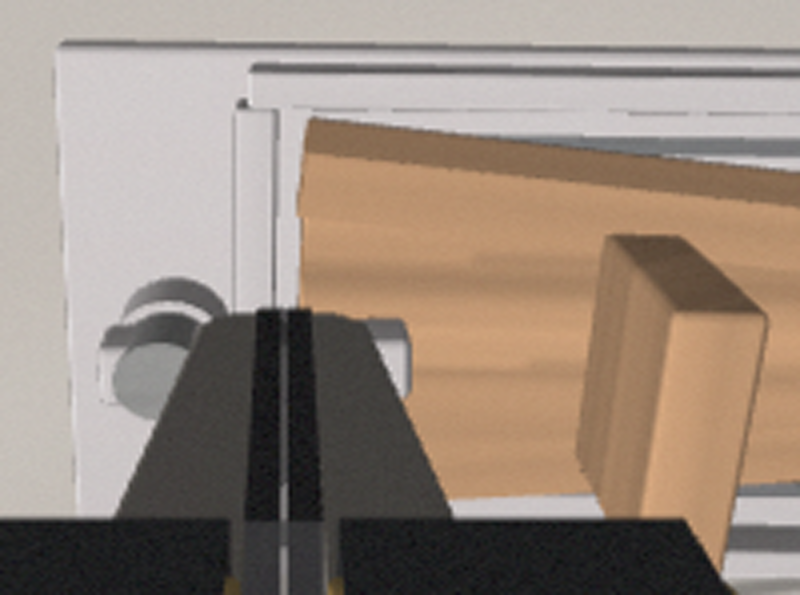

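```bash
python3 - <<'E'
from h import *
from workcell import get_calibration
np.set_printoptions(precision=1,suppress=True)
w=get_calibration("wrist")
s=robot.observe();t=s["tcp_pos"];print(t, s["qd"], s["force"])
print("tcp",proj(w,t)); M=rot(s).as_matrix()
for d in([-18,0,10],[18,0,10],[-18,0,-10],[18,0,-10]): print(d,proj(w,t+M@np.array(d)))
print("bar",proj(w,[L2W(FR,l) for l in((-44,7,39),(-44,-7,39),(-90,0,39),(90,0,39),(44,7,39),(-113,65,10),(113,65,10))]))
E
```

```text
[ 476.4 -181.8   29. ] [-0.  0. -0.  0. -0. -0.] [ 0.6 -0.7  0.4]
tcp [[275.9 235.5]]
[-18, 0, 10] [[251.5 223. ]]
[18, 0, 10] [[300.3 223. ]]
[-18, 0, -10] [[252.1 247.8]]
[18, 0, -10] [[299.6 247.8]]
bar [[307.6 254.9]
 [306.8 272.1]
 [244.5 262.9]
 [489.2 265.6]
 [428.4 256.3]
 [216.5 167.7]
 [512.4 171.4]]
```

```bash
python3 - <<'E'
from h import *
from workcell import get_calibration,grab_frame
np.set_printoptions(precision=1,suppress=True)
w=get_calibration("wrist")
s=robot.observe();t=s["tcp_pos"]; M=rot(s).as_matrix()
for d in(0,5,10,15,20,30): print(d,proj(w,t+M@np.array([0,-d,0.])),proj(w,t+M@np.array([18,-d,10.])))
cv2.imwrite("pics/side4.png",grab_frame("side"))
a=grab_frame("side")
cv2.imwrite("pics/side4c.png",cv2.resize(a[190:330,250:410],None,fx=4.2,fy=4.2,interpolation=cv2.INTER_CUBIC))
print(proj(get_calibration("side"),t))
E
```

```text
0 [[275.9 235.5]] [[300.3 223. ]]
5 [[275.9 238.1]] [[300.8 225.3]]
10 [[275.9 240.9]] [[301.4 227.8]]
15 [[275.9 243.7]] [[302.  230.4]]
20 [[275.9 246.7]] [[302.6 233.1]]
30 [[275.9 253.1]] [[304.  238.9]]
[[304.  276.2]]
```

View pics/side4c.png

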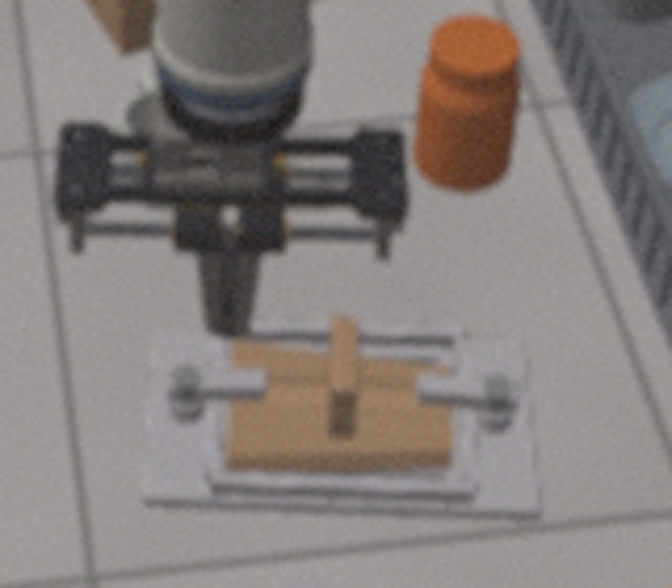

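Call:
carry_out(
  series=[
    [[0, 0, 0, -1.1, 0, 0.8, 1], [0, 0, 0, -1.1, 0, 0.8, 1], [0, 0, 0, -1.1, 0, 0.8, 1], [0, 0, 0, 0, 0.5, 0, 1], [0, 0, 0, 0, 0.5, 0, 1], [0, 0, 0, 0, 0, 0, 1], [0, 0, 0, 0, 0, 0, 1]],
  ],
)

```text
t: 5.35
tcp_pos: [448.5, -153.1, 18.5]
ee_rot: [-0.705, 0.705, -0.059, 0.059]
force: [-0.3, -0.4, 0.1]
opening: 0.5
```

```bash
python3 - <<'E'
from h import *
from workcell import grab_frame,get_calibration
s=robot.observe();print(W2L(FR,s["tcp_pos"]),s["force"])
print(proj(get_calibration("side"),s["tcp_pos"]))
a=grab_frame("side")
cv2.imwrite("pics/side5c.png",cv2.resize(a[230:330,260:400],None,fx=5,fy=5,interpolation=cv2.INTER_CUBIC))
E
```

```text
[-99.72255615  41.0870442   18.50429787] [-0.25126807 -0.44720504  0.13609747]
[[291.34106893 271.38667379]]
```

View pics/side5c.png

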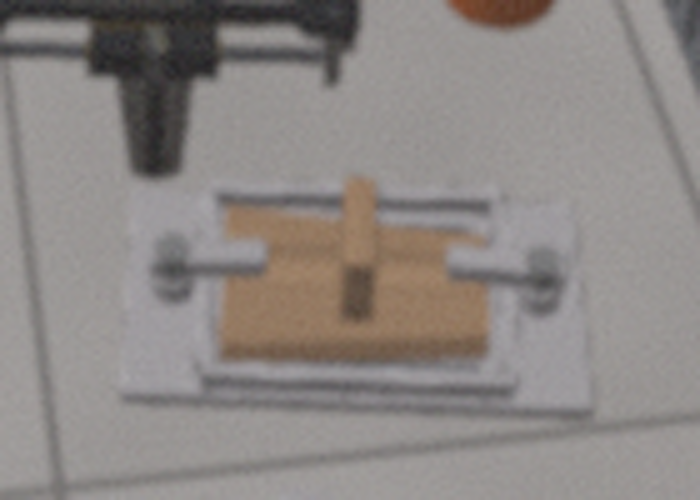

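Call:
carry_out(
  series=[
    [[0, 0, 0, 0, 0.3, 0, 1], [0, 0, 0, 0, 0.3, 0, 1], [0, 0, 0, 0, 0.3, 0, 1], [0, 0, 0, 0, 0, 0, 1], [0, 0, 0, 0, 0, 0, 1]],
  ],
)

```text
t: 5.82
tcp_pos: [447.8, -152.6, 9.6]
ee_rot: [0.705, -0.705, 0.059, -0.058]
force: [0.1, 0.4, 0.3]
opening: 0.7
```

Call:
carry_out(
  series=[
    [[0, 0, 0, 0, 0.2, 0, 1], [0, 0, 0, 0, 0.2, 0, 1], [0, 0, 0, 0, 0, 0, 1]],
  ],
)

```text
t: 6.07
tcp_pos: [447.8, -152.6, 5.6]
ee_rot: [0.705, -0.705, 0.059, -0.059]
force: [0.2, -0.4, -0.2]
opening: 0.1
```

Call:
carry_out(
  series=[
    [[0, 0, 0, 0, 0.2, 0, 1], [0, 0, 0, 0, 0.2, 0, 1], [0, 0, 0, 0, 0, 0, 1]],
  ],
)

```text
t: 6.32
tcp_pos: [447.8, -152.5, 1.5]
ee_rot: [0.705, -0.705, 0.059, -0.058]
force: [0.7, 0.0, -0.1]
opening: 0.6
```

Call:
carry_out(
  series=[
    [[0, 0, 0, 0, 0.2, 0, 1], [0, 0, 0, 0, 0.2, 0, 1], [0, 0, 0, 0, 0, 0, 1]],
  ],
)

```text
t: 6.57
tcp_pos: [447.7, -152.5, -2.5]
ee_rot: [0.705, -0.705, 0.059, -0.058]
force: [-0.2, -1.1, -0.7]
opening: 0.3
```

Call:
carry_out(
  series=[
    [[0, 0, 0, 0, 0.2, 0, 1], [0, 0, 0, 0, 0.2, 0, 1], [0, 0, 0, 0, 0, 0, 1]],
  ],
)

```text
t: 6.82
tcp_pos: [447.8, -152.5, -6.5]
ee_rot: [0.705, -0.705, 0.059, -0.058]
force: [0.2, 0.9, -0.4]
opening: 0.5
```

Call:
carry_out(
  series=[
    [[0, 0, 0, 0, 0.15, 0, 1], [0, 0, 0, 0, 0.15, 0, 1], [0, 0, 0, 0, 0, 0, 1]],
  ],
)

```text
t: 7.07
tcp_pos: [447.8, -152.6, -9.4]
ee_rot: [0.705, -0.705, 0.059, -0.059]
force: [-0.6, -0.5, 0.1]
opening: 0.2
```

Call:
carry_out(
  series=[
    [[0, 0, 0, 0, 0.15, 0, 1], [0, 0, 0, 0, 0.15, 0, 1], [0, 0, 0, 0, 0, 0, 1]],
  ],
)

```text
t: 7.32
tcp_pos: [447.8, -152.6, -12.4]
ee_rot: [0.705, -0.705, 0.059, -0.059]
force: [0.0, 0.0, -0.4]
opening: 0.4
```

```bash
python3 - <<'E'
from h import *
from workcell import grab_frame,get_calibration
s=robot.observe();print(W2L(FR,s["tcp_pos"]),s["force"])
print(proj(get_calibration("side"),s["tcp_pos"]))
a=grab_frame("side")
cv2.imwrite("pics/side6c.png",cv2.resize(a[230:330,260:400],None,fx=5,fy=5,interpolation=cv2.INTER_CUBIC))
a=grab_frame("wrist")
cv2.imwrite("pics/w6.png",a)
E
```

```text
[-100.50490179   41.47842353  -12.35810859] [ 0.01969018  0.01648838 -0.41545748]
[[291.07857538 279.19265302]]
```

View pics/side6c.png

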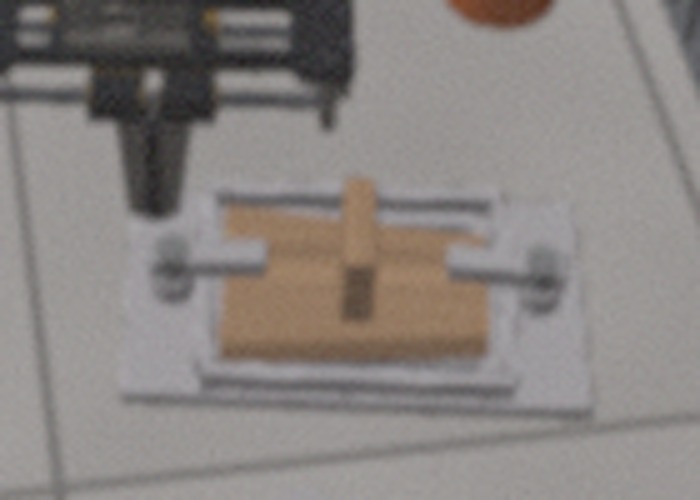

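View pics/w6.png

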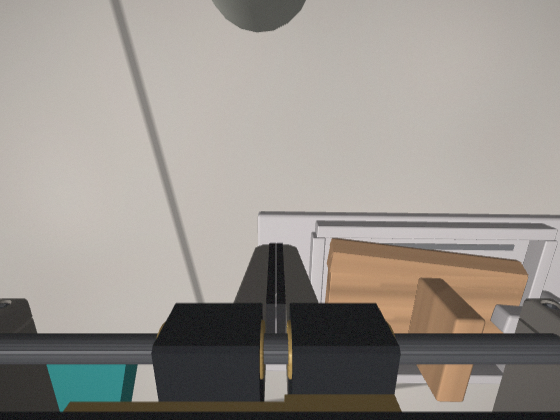

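Call:
carry_out(
  series=[
    [[0, 0, 0, 0, 0.15, 0, 1], [0, 0, 0, 0, 0.15, 0, 1], [0, 0, 0, 0, 0, 0, 1]],
  ],
)

```text
t: 7.67
tcp_pos: [447.8, -152.6, -15.3]
ee_rot: [0.705, -0.705, 0.059, -0.059]
force: [-0.1, 0.4, 0.2]
opening: 0.4
```

Call:
carry_out(
  series=[
    [[0, 0, 0, 0, 0.15, 0, 1], [0, 0, 0, 0, 0.15, 0, 1], [0, 0, 0, 0, 0, 0, 1]],
  ],
)

```text
t: 7.92
tcp_pos: [447.8, -152.6, -18.4]
ee_rot: [0.705, -0.705, 0.059, -0.058]
force: [-0.4, -0.3, 0.7]
opening: 0.2
```

Call:
carry_out(
  series=[
    [[0, 0, 0, 0, 0.15, 0, 1], [0, 0, 0, 0, 0.15, 0, 1], [0, 0, 0, 0, 0, 0, 1]],
  ],
)

```text
t: 8.17
tcp_pos: [447.8, -152.6, -21.4]
ee_rot: [0.705, -0.705, 0.059, -0.059]
force: [-0.2, -0.4, 0.0]
opening: 0.1
```

```bash
python3 - <<'E'
from h import *
from workcell import grab_frame,get_calibration
s=robot.observe();c=get_calibration("side");t=s["tcp_pos"]
for d in range(0,60,10): print(d,proj(c,t+[0,0,d])[0], proj(c,t+[0,0,d]+L2W([0,0,FR[2]],[0,-10,0]))[0])
print("plate below",proj(c,[t[0],t[1],10]))
a=grab_frame("side")
cv2.imwrite("pics/side7c.png",cv2.resize(a[240:300,270:340],None,fx=9,fy=9,interpolation=cv2.INTER_CUBIC))
E
```

```text
0 [291.09253174 281.46191293] [290.92725212 284.47152918]
10 [291.07987893 278.94222211] [290.9136803  281.95314934]
20 [291.06709635 276.39668644] [290.89996849 279.40879247]
30 [291.05418198 273.82490623] [290.88611451 276.83805457]
40 [291.04113376 271.2264735 ] [290.87211613 274.2405232 ]
50 [291.02794962 268.60097177] [290.8579711  271.61577728]
plate below [[291.05238752 273.46755636]]
```

View pics/side7c.png

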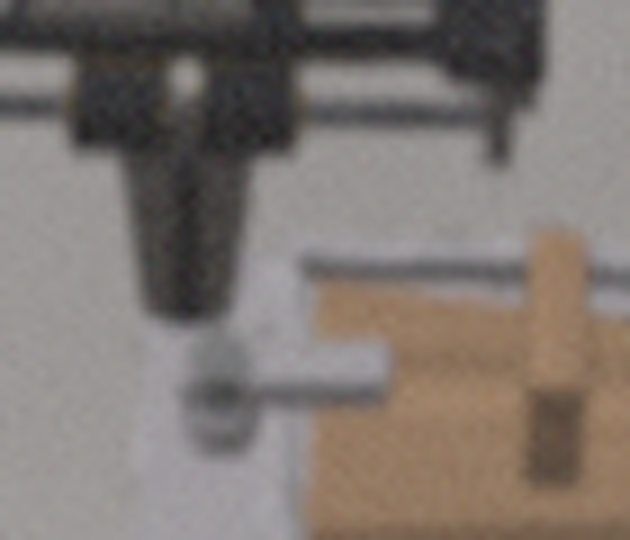

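Call:
carry_out(
  series=[
    [[0, 0, 0, 0, 0.15, 0, 1], [0, 0, 0, 0, 0.15, 0, 1], [0, 0, 0, 0, 0, 0, 1]],
  ],
)

```text
t: 8.47
tcp_pos: [447.8, -152.6, -24.4]
ee_rot: [0.705, -0.705, 0.059, -0.059]
force: [0.2, 0.6, 0.3]
opening: 0.2
```

Call:
carry_out(
  series=[
    [[0, 0, 0, 0, 0.1, 0, 1], [0, 0, 0, 0, 0.1, 0, 1], [0, 0, 0, 0, 0, 0, 1]],
  ],
)

```text
t: 8.72
tcp_pos: [448.0, -152.6, -26.2]
ee_rot: [0.705, -0.705, 0.059, -0.059]
force: [0.0, 0.2, -0.6]
opening: 0.5
```

Call:
carry_out(
  series=[
    [[0, 0, 0, 0, 0.1, 0, 1], [0, 0, 0, 0, 0.1, 0, 1], [0, 0, 0, 0, 0, 0, 1]],
  ],
)

```text
t: 8.97
tcp_pos: [448.0, -152.7, -26.4]
ee_rot: [-0.705, 0.705, -0.059, 0.059]
force: [-7.4, 2.5, 32.2]
opening: 0.6
```

```bash
python3 - <<'E'
from h import *
for i in range(1):
    s=robot.observe();print(s["tcp_pos"],s["force"],s["wrist_torque"])
E
```

```text
[ 448.01631181 -152.65427323  -26.43678236] [-7.36485254  2.45354764 32.20765942] [0.39689582 1.4849233  0.03438053]
```

Call:
carry_out(
  series=[
    [[0, 0, 0, 0, -1.1, 0, 1], [0, 0, 0, 0, -1.05, 0, 1], [0, 0, 0, 1.1, 0, -0.2, 1], [0, 0, 0, 1.4, 0, -0.3, 1], [0, 0, 0, 1.4, 0, -0.3, 1], [0, 0, 0, 1.1, 0, -0.2, 1], [0, 0, 0, 0.6, 0, -0.1, 1], [0, 0, 0, 0, 0, 0, 1], [0, 0, 0, 0, 0, 0, 1]],
  ],
)

```text
t: 9.72
tcp_pos: [501.1, -172.6, -7.0]
ee_rot: [0.705, -0.705, 0.059, -0.058]
force: [0.3, 0.1, 0.6]
opening: 0.6
```

```bash
cat >> h.py <<'E'
def st(P=None):
    np.set_printoptions(precision=2,suppress=True)
    s=robot.observe();t=s["tcp_pos"]+rot(s).apply([0,-36.2,0]);M=rot(s).as_matrix()
    print("t",round(s["t"],2),"TIP",t,"F",s["force"],"jawyaw",round(np.arctan2(M[1,0],M[0,0]),4),"open",round(s["opening"],1),"loc",None if P is None else W2L(P,t)); return t
E
python3 -c "
from h import *
st(FR)"
```

```text
t 9.72 TIP [ 501.1  -172.58   29.15] F [0.29 0.1  0.55] jawyaw -0.166 open 0.6 loc [-44.53  31.22  29.15]
```

Call:
carry_out(
  series=[
    [[0, 0, 0, 0, 0, -0.7, 1], [0, 0, 0, 0, 0, -0.7, 1], [0, 0, 0, 0, 0, -0.6, 1], [0, 0, 0, 0, 0, -0.6, 1], [0, 0, 0, -0.2, 0, -0.53, 1], [0, 0, 0, -0.3, 0, -0.53, 1], [0, 0, 0, -0.4, 0, -0.42, 1], [0, 0, 0, -0.4, 0, -0.42, 1], [0, 0, 0, -0.5, 0, -0.2, 1], [0, 0, 0, -0.4, 0, -0.2, 1], [0, 0, 0, -0.3, 0, -0.05, 1], [0, 0, 0, 0, 0, 0, 1]],
  ],
)

```text
t: 10.72
tcp_pos: [467.8, -217.5, -6.5]
ee_rot: [-0.705, 0.705, -0.059, 0.059]
force: [0.4, -1.2, -0.4]
opening: 0.4
```

```bash
python3 - <<'E'
from h import *
st(FR)
from workcell import grab_frame
cv2.imwrite("pics/w8.png",grab_frame("wrist"))
E
```

```text
t 10.72 TIP [ 467.81 -217.45   29.66] F [ 0.45 -1.18 -0.41] jawyaw -0.1662 open 0.4 loc [-69.35 -18.83  29.66]
```

View pics/w8.png

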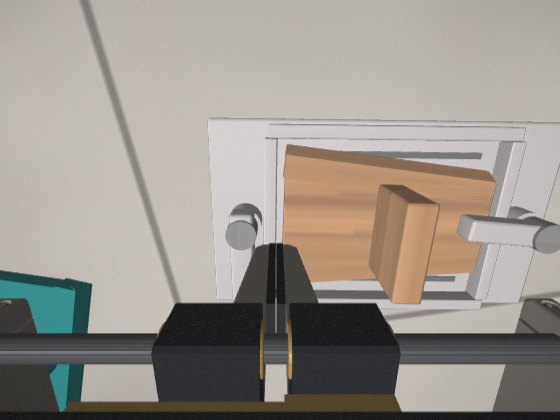

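Call:
carry_out(
  series=[
    [[0, 0, 0, 0.2, -2.5, 0, 1], [0, 0, 0, 0, -2.6, 0, 1], [0, 0, 0, 2.2, 0, 1, 1], [0, 0, 0, 2.8, 0, 1.3, 1], [0, 0, 0, 2.8, 0, 1.3, 1], [0, 0, 0, 2.3, 0, 1, 1], [0, 0, 0, 1.0, 0, 0.4, 1], [0, 0, 0, 0, 1.2, 0, 1], [0, 0, 0, 0, 1.6, 0, 1], [0, 0, 0, 0, 1.4, 0, 1], [0, 0, 0, 0, 0.9, 0, 1], [0, 0, 0, 0, 0, 0, 1]],
  ],
)

```text
t: 11.77
tcp_pos: [584.7, -186.3, -9.5]
ee_rot: [0.705, -0.704, 0.061, -0.057]
force: [-0.3, -0.3, -0.2]
opening: 0.4
```

```bash
python3 - <<'E'
from h import *
st(FR)
E
```

```text
t 11.77 TIP [ 584.87 -186.32   26.71] F [-0.26 -0.31 -0.19] jawyaw -0.1664 open 0.4 loc [40.35 32.53 26.71]
```

Call:
carry_out(
  series=[
    [[0, 0, 0, 0, 0, -0.7, 1], [0, 0, 0, 0, 0, -0.7, 1], [0, 0, 0, 0, 0, -0.6, 1], [0, 0, 0, 0, 0, -0.6, 1], [0, 0, 0, 0.2, 0, -0.53, 1], [0, 0, 0, 0.3, 0, -0.53, 1], [0, 0, 0, 0.4, 0, -0.42, 1], [0, 0, 0, 0.4, 0, -0.42, 1], [0, 0, 0, 0.5, 0, -0.2, 1], [0, 0, 0, 0.4, 0, -0.2, 1], [0, 0, 0, 0.4, 0, -0.05, 1], [0, 0, 0, 0, 0, 0, 1]],
  ],
)

```text
t: 12.77
tcp_pos: [606.1, -240.6, -6.7]
ee_rot: [-0.704, 0.705, -0.059, 0.058]
force: [-4.0, -0.8, 0.4]
opening: 0.6
```

```bash
python3 - <<'E'
from h import *
st(FR)
from workcell import grab_frame
cv2.imwrite("pics/w9.png",grab_frame("wrist"))
E
```

```text
t 12.77 TIP [ 606.12 -240.58   29.47] F [-4.04 -0.82  0.45] jawyaw -0.1656 open 0.6 loc [ 70.87 -17.1   29.47]
```

View pics/w9.png

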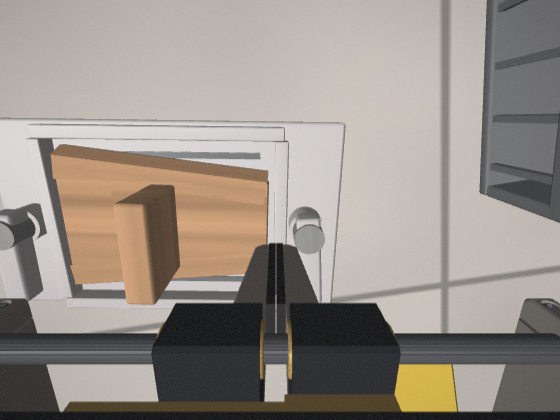

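Call:
carry_out(
  series=[
    [[0, 0, 0, -0.3, -1.5, 0, 0], [0, 0, 0, -0.3, -3, 0, 0], [0, 0, 0, -1.5, -3, -0.5, 0], [0, 0, 0, -2, -1.5, -0.5, 0], [0, 0, 0, -2, 0, -0.5, 0], [0, 0, 0, -1, 0, -0.5, 0], [0, -0.01, 0, 0, 0, 0, 0], [0, 0, 0, 0, 0, 0, 0], [0, 0, 0, 0, 0, 0, 0]],
  ],
)

```text
t: 13.57
tcp_pos: [533.5, -247.9, 83.4]
ee_rot: [0.705, -0.705, 0.055, -0.055]
force: [-0.6, -0.0, -0.5]
opening: 58.2
```

```bash
python3 - <<'E'
from h import *
st(FR)
from workcell import grab_frame,get_calibration
import pickle
pickle.dump(get_calibration("wrist"),open("w10.pkl","wb"))
a=grab_frame("wrist")
cv2.imwrite("pics/w10.png",a)
cv2.imwrite("pics/w10c.png",cv2.resize(a[100:290,150:420],None,fx=2.96,fy=2.96,interpolation=cv2.INTER_CUBIC))
E
```

```text
t 13.57 TIP [ 533.43 -247.93  119.58] F [-0.63 -0.03 -0.51] jawyaw -0.156 open 58.2 loc [  0.63 -37.21 119.58]
```

View pics/w10c.png

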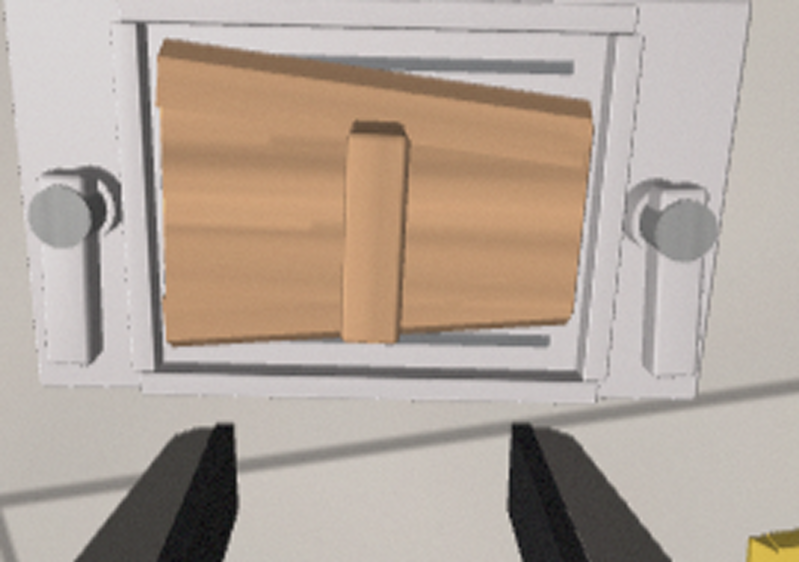

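```bash
python3 - <<'E'
from h import *
import pickle
np.set_printoptions(precision=3,suppress=True)
w=pickle.load(open("w10.pkl","rb"))
rp=unc([(348,134),(408,136),(399,342),(342,340)],(150,100),2.96)
RL=[(-8,28,66),(8,28,66),(8,-28,66),(-8,-28,66)]
lp=unc([(168,345),(160,42),(592,104),(571,322)],(150,100),2.96)
LL=[(-65,-49,10),(-65,49,10),(65,36,10),(65,-36,10)]
for o in([(w,RL,rp)],[(w,LL,lp)],[(w,RL+LL,rp+lp)]):
    q,r=fit(o,FR);print("lid",q,W2L(FR,[*q[:2],0]));print(r.T)
E
```

```text
lid [ 539.466 -211.002   -0.191] [0.03  0.206 0.   ]
[[-0.638  0.732  0.391 -0.463]
 [-0.965 -0.864  1.293  1.301]]
lid [ 539.074 -211.981   -0.194] [-0.182 -0.827  0.   ]
[[ 2.051  1.576 -1.477 -2.5  ]
 [ 0.605 -0.535 -0.832  0.649]]
lid [ 539.373 -211.466   -0.192] [ 0.02  -0.267  0.   ]
[[-0.605  0.75   0.31  -0.532  2.312  1.688 -1.248 -2.177]
 [-0.326 -0.195  1.868  1.85   0.178 -1.067 -1.579  0.012]]
```

Call:
carry_out(
  series=[
    [[0, 0.036, 0, 0, 0, 0, 0], [0, 0, 0, -0.1, 0, 0.9, 0], [0, 0, 0, 0, 0, 1.4, 0], [0, 0, 0, 0, 0, 1.4, 0], [0, 0, 0, 0, 1.5, 0, 0], [0, 0, 0, 0, 2, 0, 0], [0, 0, 0, 0, 2, 0, 0], [0, 0, 0, 0, 1.5, 0, 0], [0, 0, 0, 0, 0, 0, 0], [0, 0, 0, 0, 0, 0, 0]],
  ],
)

```text
t: 14.45
tcp_pos: [538.2, -209.9, 12.9]
ee_rot: [0.704, -0.704, 0.068, -0.067]
force: [0.7, -0.4, -0.0]
opening: 91.7
```

```bash
python3 - <<'E'
from h import *
st([539.4,-211.3,-.192])
from workcell import grab_frame
a=grab_frame("wrist")
cv2.imwrite("pics/w11.png",a)
E
```

```text
t 14.45 TIP [ 538.24 -209.95   49.06] F [ 0.67 -0.37 -0.  ] jawyaw -0.1906 open 91.7 loc [-1.39  1.11 49.06]
```

View pics/w11.png

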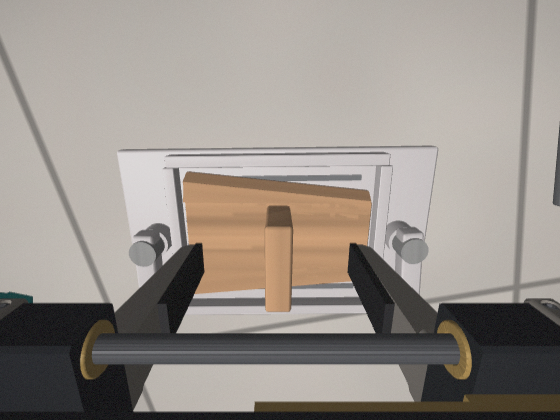

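Call:
carry_out(
  series=[
    [[0, 0, 0, 0.15, 1, -0.1, 0], [0, 0, 0, 0, 0.9, 0, 0], [0, 0, 0, 0, 0, 0, 1], [0, 0, 0, 0, 0, 0, 1], [0, 0, 0, 0, 0, 0, 1], [0, 0, 0, 0, 0, 0, 1], [0, 0, 0, 0, 0, 0, 1], [0, 0, 0, 0, 0, 0, 1], [0, 0, 0, 0, 0, 0, 1], [0, 0, 0, 0, 0, 0, 1], [0, 0, 0, 0, 0, 0, 1], [0, 0, 0, 0, 0, 0, 1]],
  ],
  force=25,
)

```text
t: 15.5
tcp_pos: [539.8, -212.6, -5.6]
ee_rot: [-0.704, 0.704, -0.068, 0.068]
force: [-0.6, 0.1, -0.1]
opening: 27.4
```

```bash
python3 - <<'E'
from h import *
st([539.4,-211.3,-.192])
E
```

```text
t 15.5 TIP [ 539.75 -212.64   30.6 ] F [-0.65  0.12 -0.13] jawyaw -0.192 open 27.4 loc [ 0.6  -1.25 30.6 ]
```

Still closing; let it finish, then lift.

Call:
carry_out(
  series=[
    [[0, 0, 0, 0, 0, 0, 1], [0, 0, 0, 0, 0, 0, 1], [0, 0, 0, 0, 0, 0, 1], [0, 0, 0, 0, 0, 0, 1], [0, 0, 0, 0, -0.5, 0, 1], [0, 0, 0, 0, -1, 0, 1], [0, 0, 0, 0, -1.5, 0, 1]],
  ],
)

```text
t: 16.08
tcp_pos: [538.8, -212.2, 24.2]
ee_rot: [0.704, -0.704, 0.069, -0.067]
force: [-0.1, 1.1, -1.8]
opening: 15.8
```

```bash
python3 - <<'E'
from h import *
st([539.4,-211.3,-.192])
go([L2W(BX,[-120,0,150])],yaw=BX[2])
E
```

```text
t 16.08 TIP [ 538.83 -212.26   60.38] F [-0.06  1.11 -1.75] jawyaw -0.192 open 15.8 loc [-0.38 -1.05 60.38]
t 16.08 tcp [ 538.751 -212.231   24.185] jawyaw -0.19201478260308089 F [-0.059  1.112 -1.751] open 15.8
ydir [-0.002  0.001 -1.   ]
turn [-0.001 -0.469 -0.002]
shift cm (old axes) [-21.424 -12.517  36.026] (new axes) [ -2.803 -12.582  41.801] dist 437.43751237165185
```

Call:
carry_out(
  series=[
    [[0, 0, 0, 0, -2, 0, 1], [0, 0, 0, 0, -3, 0, 1], [0, 0, 0, -0.5, -2, 0.8, 1], [0, 0, 0, -1, 0, 1.8, 1], [0, 0, 0, -1.7, 0, 3, 1], [0, 0, 0, -1.7, 0, 3, 1], [0, 0, 0, -1.7, 0, 3, 1], [0, 0, 0, -1.7, 0, 3, 1], [0, 0, 0, -1.7, 0, 3, 1], [0, 0, 0, -1.7, 0, 3, 1], [0, 0, 0, -1.7, 0, 3, 1], [0, 0, 0, -1.7, 0, 3, 1]],
  ],
)

```text
t: 17.08
tcp_pos: [441.7, 78.7, 95.3]
ee_rot: [0.704, -0.704, 0.068, -0.068]
force: [1.2, 0.1, -3.1]
opening: 15.7
```

Call:
carry_out(
  series=[
    [[0, 0, 0, -1.7, 0, 3, 1], [0, 0, 0, -1.7, 0, 3, 1], [0, 0, 0, -1.3, 0, 2.3, 1], [0, 0, 0, -0.7, 0, 1.4, 1], [0, -0.06, 0, 0, 0, 0, 1], [0, -0.1, 0, 0, 0, 0, 1], [0, -0.1, 0, 0, 0, 0, 1], [0, -0.1, 0, 0, 0, 0, 1], [0, -0.07, 0, 0, 0, 0, 1], [0, -0.04, 0, 0, 0, 0, 1], [0, 0, 0, 0, 0, 0, 1], [0, 0, 0, 0, 0, 0, 1]],
  ],
)

```text
t: 18.08
tcp_pos: [407.9, 182.9, 94.9]
ee_rot: [0.7, -0.7, -0.098, 0.097]
force: [-0.8, 0.9, -1.5]
opening: 15.6
```

```bash
python3 - <<'E'
from h import *
st(BX)
from workcell import grab_frame,get_calibration
import pickle
pickle.dump(get_calibration("wrist"),open("w12.pkl","wb"))
a=grab_frame("wrist")
cv2.imwrite("pics/w12.png",a)
for n in("top","side"): cv2.imwrite(f"pics/{n}12.png",grab_frame(n))
E
```

```text
t 18.08 TIP [407.9  182.85 131.15] F [-0.81  0.93 -1.47] jawyaw 0.2766 open 15.6 loc [-109.79   -2.21  131.15]
```

View pics/w12.png

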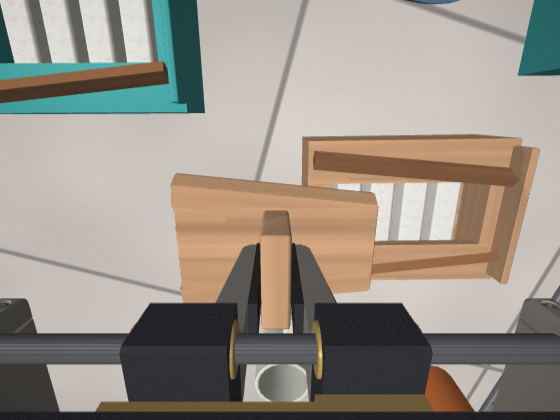

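View pics/side12.png

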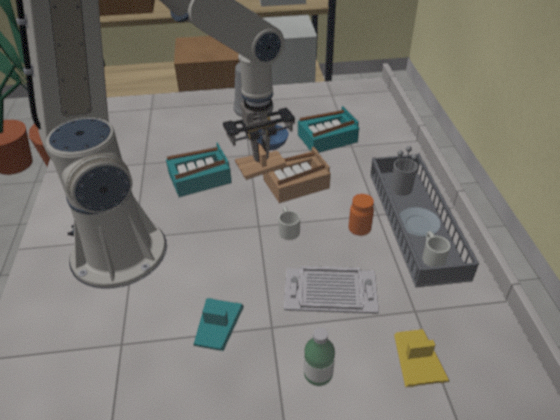

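```bash
python3 - <<'E'
import cv2
a=cv2.imread("pics/w12.png")
cv2.imwrite("pics/w12b.png",cv2.resize(a[125:295,290:545],None,fx=3.1,fy=3.1,interpolation=cv2.INTER_CUBIC))
cv2.imwrite("pics/w12l.png",cv2.resize(a[165:335,165:385],None,fx=3.5,fy=3.5,interpolation=cv2.INTER_CUBIC))
a=cv2.imread("pics/top12.png")
cv2.imwrite("pics/top12c.png",cv2.resize(a[150:250,165:275],None,fx=6,fy=6,interpolation=cv2.INTER_CUBIC))
E
```

```text
(no output)
```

View pics/w12b.png

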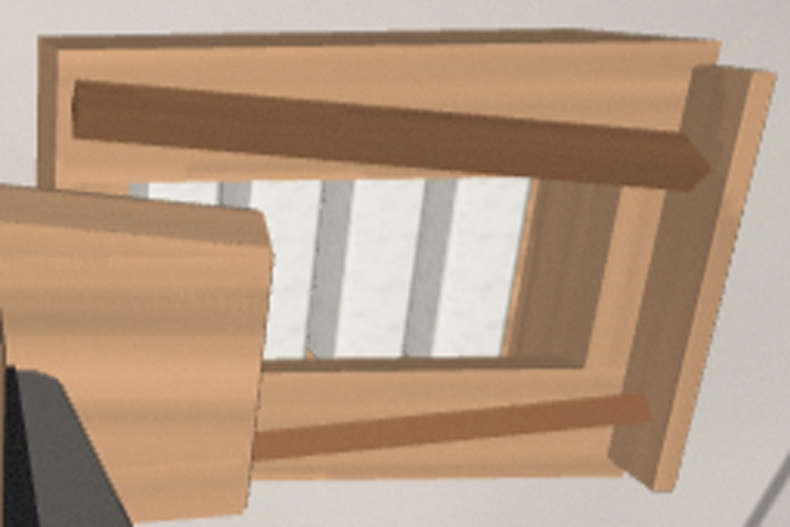

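View pics/w12l.png

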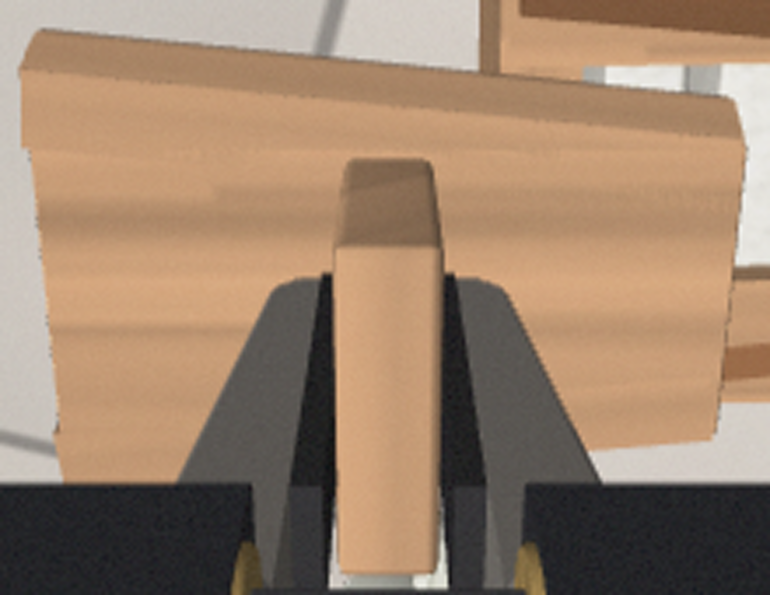

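View pics/top12c.png

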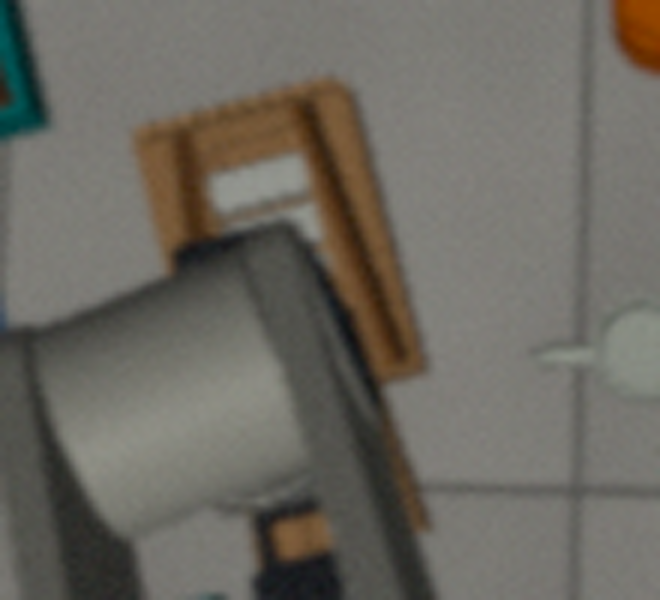

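```bash
python3 - <<'E'
from h import *
import pickle
np.set_printoptions(precision=2,suppress=True)
w=pickle.load(open("w12.pkl","rb"))
u=lambda pts:unc(pts,(290,125),3.1)
A=u([(58,52),(718,42)]); e=u([(300,481)])[0]; left=u([(55,150)])[0]
def loc(p,l): return L2W(p,l)
def back(p,uv,z): return W2L(p,ray(w,uv,z))
def f(p):
    a=back(p,A[0],60)-[-85,63,60]; b=back(p,A[1],60)-[85,63,60]; c=back(p,e,60)[1]+63; d=back(p,left,60)[0]+85
    return np.r_[a[:2],b[:2],c,d]
s=least_squares(f,BX);print(s.x,s.fun)
p=s.x
# rail points z=77 (top): +y rail inner upper edge / outer
for P in (s.x,BX):
  print(P)
  for n,q in (("+y inner top",(75,135)),("+y inner far",(690,190)),("+y outer near",(78,80)),("+y outer far",(680,133)),("-y inner(upper) near",(258,433)),("-y inner far",(640,394)),("-y lower near",(255,460)),("-y lower far",(648,420))):
    uv=u([q])[0]; print(n,"z77",back(P,uv,77)[:2],"z60",back(P,uv,60)[:2])
# lid in gripper
ul=lambda pts:unc(pts,(165,165),3.5)
t=st(BX); zb=t[2]-20.6
rp=ul([(336,245),(440,247),(437,572),(340,572)]);RL=[(-8,28,zb+56),(8,28,zb+56),(8,-28,zb+56),(-8,-28,zb+56)]
# bottom edges of lid
lp=ul([(40,30),(733,98)]);LL=[(-65,49,zb),(65,36,zb)]
for o in([(w,RL,rp)],[(w,RL[:2]+LL,rp[:2]+lp)],[(w,RL+LL,rp+lp)]):
    q,r=fit(o,[408,183,.277]);print("lid",q,"in BX",W2L(BX,[*q[:2],0]),q[2]-BX[2]," in fit",W2L(p,[*q[:2],0]));print(r.T)
E
```

```text
[513.64 217.83   0.29] [ 0.57 -0.15 -0.81 -0.18  0.33  0.24]
[513.64 217.83   0.29]
+y inner top z77 [-81.74  44.26] z60 [-79.57  41.42]
+y inner far z77 [71.84 28.19] z60 [85.65 24.13]
+y outer near z77 [-81.33  57.53] z60 [-79.13  55.69]
+y outer far z77 [66.22 42.53] z60 [79.6  39.56]
-y inner(upper) near z77 [-30.24 -37.58] z60 [-24.16 -46.63]
-y inner far z77 [ 70.9  -27.53] z60 [ 84.64 -35.81]
-y lower near z77 [-30.38 -45.8 ] z60 [-24.31 -55.47]
-y lower far z77 [ 74.65 -35.27] z60 [ 88.67 -44.14]
[512.9  215.     0.28]
+y inner top z77 [-80.91  45.55] z60 [-78.7   42.74]
+y inner far z77 [72.89 31.78] z60 [86.76 27.93]
+y outer near z77 [-80.7   58.82] z60 [-78.47  57.02]
+y outer far z77 [67.05 46.03] z60 [80.48 43.26]
-y inner(upper) near z77 [-28.19 -35.52] z60 [-21.98 -44.47]
-y inner far z77 [ 72.79 -23.94] z60 [ 86.65 -32.02]
-y lower near z77 [-28.2  -43.73] z60 [-22.   -53.31]
-y lower far z77 [ 76.65 -31.63] z60 [ 90.81 -40.29]
t 18.23 TIP [407.83 182.81 130.84] F [ 0.55 -0.83 -1.28] jawyaw 0.2768 open 15.7 loc [-109.86   -2.23  130.84]
lid [407.12 184.9    0.28] in BX [-109.98   -0.02    0.  ] 0.0002160301074681792  in fit [-111.49   -0.87    0.  ]
[[-1.4   1.59  0.77 -0.85]
 [-0.6  -1.18  1.46  1.47]]
lid [407.53 184.23   0.28] in BX [-109.77   -0.78    0.  ] -0.0007219769240797147  in fit [-111.29   -1.63    0.  ]
[[-0.9   2.04 -0.32  0.  ]
 [ 0.83  0.28 -0.73 -0.55]]
lid [407.35 184.54   0.27] in BX [-109.85   -0.43    0.  ] -0.002763762438554085  in fit [-111.37   -1.28    0.  ]
[[-0.96  2.01  0.84 -0.76 -0.37  0.03]
 [ 0.14 -0.35  2.12  2.06 -1.47 -0.87]]
```

Call:
carry_out(
  series=[
    [[0, -0.01, 0, -0.6, 0, 0, 1], [0, 0, 0, -0.7, 0.5, 0, 1], [0, 0, 0, -0.6, 1, 0, 1], [0, 0, 0, 0, 1, 0, 1], [0, 0, 0, 0, 0.5, 0, 1], [0, 0, 0, 0, 0, 0, 1], [0, 0, 0, 0, 0, 0, 1]],
  ],
)

```text
t: 18.82
tcp_pos: [389.2, 177.3, 64.2]
ee_rot: [-0.7, 0.7, 0.101, -0.102]
force: [0.1, 1.0, -1.9]
opening: 16.0
```

```bash
python3 - <<'E'
from h import *
st([513.6,217.8,.287])
from workcell import grab_frame,get_calibration
import pickle
pickle.dump(get_calibration("wrist"),open("w13.pkl","wb"))
a=grab_frame("wrist")
cv2.imwrite("pics/w13.png",a)
cv2.imwrite("pics/w13b.png",cv2.resize(a[140:340,300:560],None,fx=3,fy=3,interpolation=cv2.INTER_CUBIC))
cv2.imwrite("pics/w13l.png",cv2.resize(a[165:335,165:385],None,fx=3.5,fy=3.5,interpolation=cv2.INTER_CUBIC))
E
```

```text
t 18.82 TIP [389.22 177.36 100.43] F [ 0.05  1.   -1.93] jawyaw 0.288 open 16.0 loc [-130.74   -3.58  100.43]
```

View pics/w13.png

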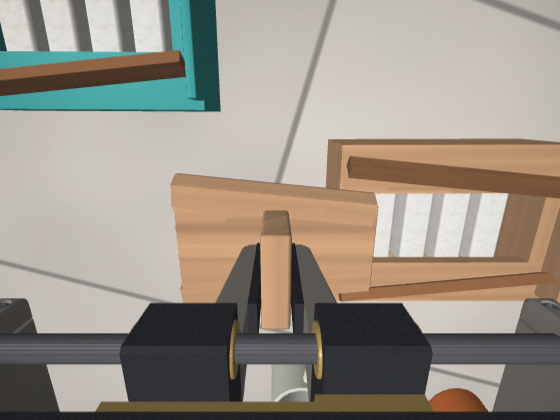

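View pics/w13b.png

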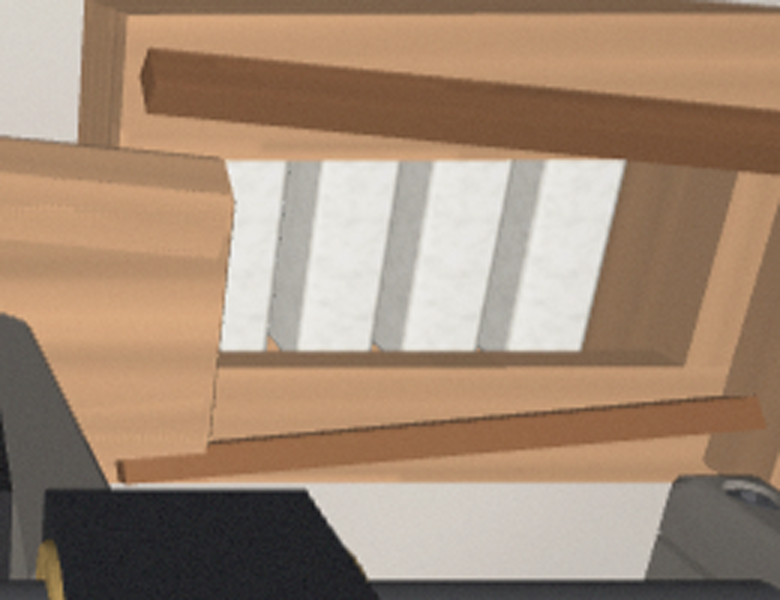

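```bash
python3 - <<'E'
from h import *
import pickle
np.set_printoptions(precision=2,suppress=True)
w=pickle.load(open("w13.pkl","rb"))
u=lambda p:unc([p],(300,140),3.0)[0]
P=[513.6,217.8,.287]
b=lambda q,z:W2L(P,ray(w,u(q),z))[:2]
a1,a2,a3=b((150,112),77),b((460,142),77),b((775,172),77); c1,c2,c3=b((120,462),77),b((440,428),77),b((755,397),77)
print("+y",a1,a2,a3,"slope",(a3-a1)[1]/(a3-a1)[0]); print("-y",c1,c2,c3,"slope",(c3-c1)[1]/(c3-c1)[0])
fp=np.polyfit(*np.array([a1,a2,a3]).T,1);fm=np.polyfit(*np.array([c1,c2,c3]).T,1)
for x in(-80,-50,0,50): print(x,"mid",(np.polyval(fp,x)+np.polyval(fm,x))/2,"half",(np.polyval(fp,x)-np.polyval(fm,x))/2)
print("box top edges z60: left corner",b((122,14),60),"-y edge",b((300,483),60),b((650,482),60),"+y edge",b((400,14),60))
zb=100.4-20.6
print("lid narrow corners z bottom",b((222,158),zb),b((208,455),zb))
ul=lambda pts:unc(pts,(165,165),3.5)
E
```

```text
+y [-82.08  43.49] [-12.69  36.86] [59.21 30.09] slope -0.09489706586059585
-y [-82.84 -45.04] [ -4.65 -35.24] [ 70.5  -26.52] slope 0.12077286172743443
-80 mid -0.6513869210518699 half 43.929778490671964
-50 mid -0.26272186792956376 half 40.69433606523014
0 mid 0.3850532206076096 half 35.301932022827096
50 mid 1.0328283091447847 half 29.909527980424052
box top edges z60: left corner [-86.02  63.16] -y edge [-28.91 -62.64] [ 66.76 -62.11] +y edge [-21.64  63.26]
lid narrow corners z bottom [-66.15  33.8 ] [-62.07 -41.19]
```

View pics/w13l.png

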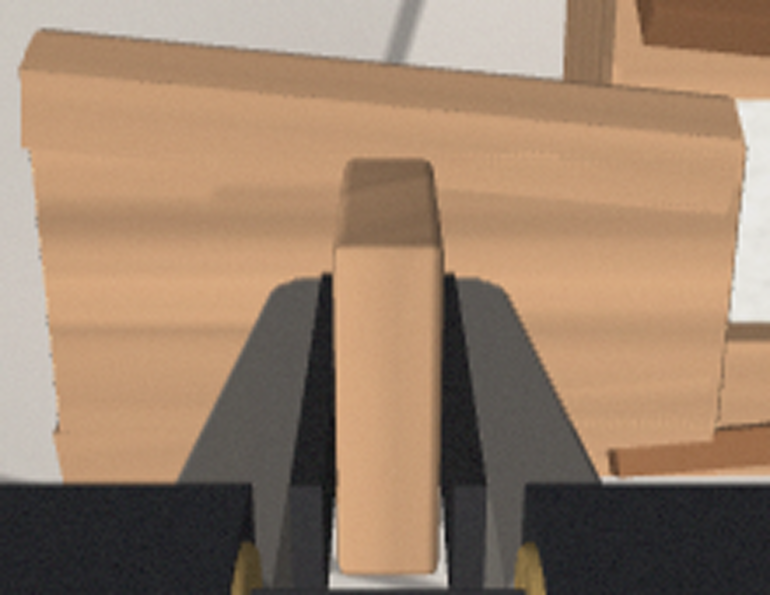

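Call:
carry_out(
  series=[
    [[0, 0, 0, 0, 0, 0.12, 1], [0, 0, 0, 0, 0.4, 0.12, 1], [0, 0, 0, 0, 0.6, 0, 1], [0, 0, 0, 0, 0.5, 0, 1], [0, 0, 0, 0, 0.25, 0, 1], [0, 0, 0, 0, 0, 0, 1], [0, 0, 0, 0, 0, 0, 1]],
  ],
)

```text
t: 19.45
tcp_pos: [388.6, 179.6, 46.6]
ee_rot: [-0.7, 0.7, 0.101, -0.102]
force: [-0.2, -0.4, -2.3]
opening: 15.7
```

```bash
cat >> h.py <<'E'
PB=[513.6,217.8,.289]
E
python3 -c "
from h import *
st(PB)"
```

```text
t 19.45 TIP [388.67 179.66  82.79] F [-0.16 -0.42 -2.32] jawyaw 0.288 open 15.7 loc [-130.62   -0.96   82.79]
```

Call:
carry_out(
  series=[
    [[0, 0, 0, 0, 0.1, 0, 1], [0, 0, 0, 0, 0.1, 0, 1], [0, 0, 0, 0, 0, 0, 1]],
  ],
)

```text
t: 19.7
tcp_pos: [388.9, 179.8, 44.8]
ee_rot: [0.7, -0.7, -0.101, 0.101]
force: [-0.2, -0.4, -2.3]
opening: 15.8
```

Call:
carry_out(
  series=[
    [[0, 0, 0, 0, 0.05, 0, 1], [0, 0, 0, 0, 0.05, 0, 1], [0, 0, 0, 0, 0, 0, 1]],
  ],
)

```text
t: 19.95
tcp_pos: [388.9, 179.8, 44.3]
ee_rot: [0.7, -0.7, -0.102, 0.101]
force: [-1.5, -1.3, 5.6]
opening: 15.7
```

Call:
carry_out(
  series=[
    [[0, 0, 0, 0.3, -0.05, 0, 1], [0, 0, 0, 0.5, 0, 0, 1], [0, 0, 0, 0.6, 0, 0, 1], [0, 0, 0, 0.6, 0, 0, 1], [0, 0, 0, 0.6, 0, 0, 1], [0, 0, 0, 0.4, 0, 0, 1], [0, 0, 0, 0, 0, 0, 1]],
  ],
)

```text
t: 20.53
tcp_pos: [418.8, 188.7, 44.4]
ee_rot: [0.7, -0.7, -0.102, 0.101]
force: [0.3, -0.2, -0.8]
opening: 16.5
```

```bash
python3 - <<'E'
from h import *
st(PB)
from workcell import grab_frame,get_calibration
import pickle
pickle.dump(get_calibration("wrist"),open("w14.pkl","wb"))
a=grab_frame("wrist")
cv2.imwrite("pics/w14.png",a)
cv2.imwrite("pics/w14b.png",cv2.resize(a[140:310,165:435],None,fx=2.96,fy=2.96,interpolation=cv2.INTER_CUBIC))
E
```

```text
t 20.53 TIP [418.81 188.7   80.57] F [ 0.27 -0.18 -0.8 ] jawyaw 0.2879 open 16.5 loc [-99.15  -0.88  80.57]
```

View pics/w14b.png

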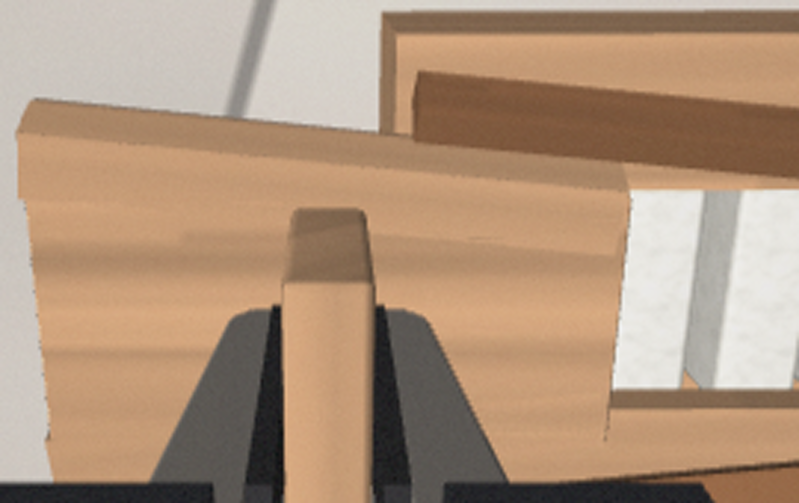

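Call:
carry_out(
  series=[
    [[0, 0, 0, 0.4, 0, 0, 1], [0, 0, 0, 0.5, 0, 0, 1], [0, 0, 0, 0.5, 0, 0, 1], [0, 0, 0, 0.5, 0, 0, 1], [0, 0, 0, 0.5, 0, 0, 1], [0, 0, 0, 0.3, 0, 0, 1], [0, 0, 0, 0, 0, 0, 1]],
  ],
)

```text
t: 21.17
tcp_pos: [444.4, 196.2, 44.3]
ee_rot: [0.7, -0.7, -0.102, 0.101]
force: [-1.0, 0.1, 1.0]
opening: 15.4
```

```bash
python3 -c "
from h import *
st(PB)"
```

```text
t 21.17 TIP [444.34 196.2   80.53] F [-1.05  0.08  1.01] jawyaw 0.2879 open 15.4 loc [-72.54  -0.96  80.53]
```

Call:
carry_out(
  series=[
    [[0, 0, 0, 0.4, 0, 0, 1], [0, 0, 0, 0.5, 0, 0, 1], [0, 0, 0, 0.5, 0, 0, 1], [0, 0, 0, 0.4, 0, 0, 1], [0, 0, 0, 0.3, 0, 0, 1], [0, 0, 0, 0.2, 0, 0, 1], [0, 0, 0, 0, 0, 0, 1]],
  ],
)

```text
t: 21.75
tcp_pos: [466.1, 202.7, 44.4]
ee_rot: [0.7, -0.7, -0.102, 0.101]
force: [1.1, 0.5, -0.8]
opening: 15.9
```

```bash
python3 - <<'E'
from h import *
st(PB)
from workcell import grab_frame,get_calibration
import pickle
pickle.dump(get_calibration("wrist"),open("w15.pkl","wb"))
a=grab_frame("wrist")
cv2.imwrite("pics/w15.png",a)
cv2.imwrite("pics/w15b.png",cv2.resize(a[140:310,165:435],None,fx=2.96,fy=2.96,interpolation=cv2.INTER_CUBIC))
E
```

```text
t 21.75 TIP [466.11 202.65  80.57] F [ 1.06  0.47 -0.81] jawyaw 0.288 open 15.9 loc [-49.84  -0.99  80.57]
```

View pics/w15b.png

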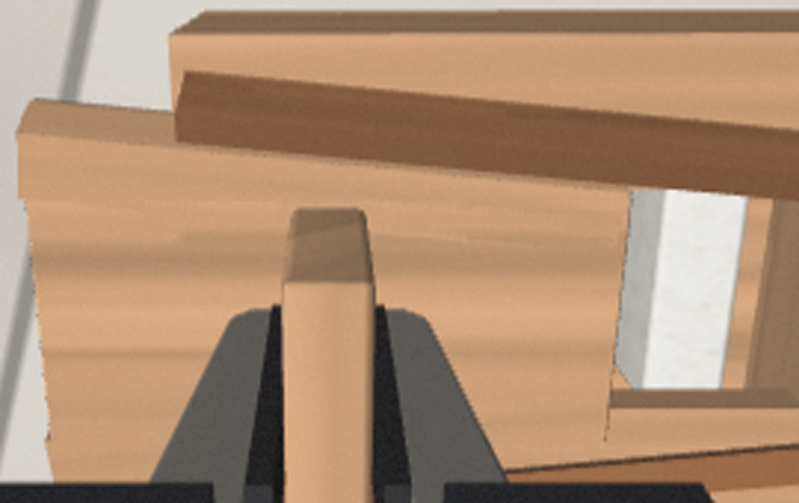

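Call:
carry_out(
  series=[
    [[0, 0, 0, 0, 0, 0, 0], [0, 0, 0, 0, 0, 0, 0], [0, 0, 0, 0, 0, 0, 0], [0, 0, 0, 0, -0.2, 0, 0], [0, 0, 0, 0, -0.3, 0, 0], [0, 0, 0, 0, 0, 0, 0], [0, 0, 0, 0, 0, 0, 0], [0, 0, 0, 0, 0, 0, 0], [0, 0, 0, 0, 0, 0, 0], [0, 0, 0, 0, 0, 0, 0], [0, 0, 0, 0, 0, 0, 0], [0, 0, 0, 0, 0, 0, 0]],
  ],
)

```text
t: 22.8
tcp_pos: [465.5, 202.5, 49.3]
ee_rot: [-0.7, 0.7, 0.101, -0.102]
force: [1.3, 0.1, -0.1]
opening: 91.5
```

```bash
python3 - <<'E'
from h import *
st(PB)
from workcell import grab_frame,get_calibration
a=grab_frame("wrist")
cv2.imwrite("pics/w16.png",a)
E
```

```text
t 22.8 TIP [465.52 202.48  85.53] F [ 1.28  0.14 -0.13] jawyaw 0.288 open 91.5 loc [-50.45  -0.98  85.53]
```

View pics/w16.png

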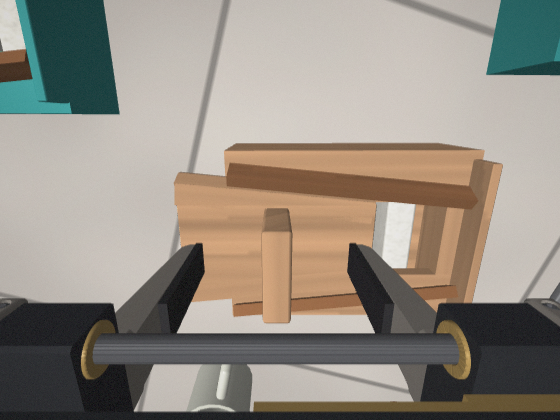

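Call:
carry_out(
  series=[
    [[0, 0, 0, 0.6, 0, 0, 0], [0, 0, 0, 0.9, 0, 0, 0], [0, 0, 0, 0.9, 0, 0, 0], [0, 0, 0, 0.6, 0, 0, 0], [0, 0, 0, 0.4, 0, 0, 0], [0, 0, 0, 0.4, 0, 0, 0], [0, 0, 0, 0.4, 0, 0, 0], [0, 0, 0, 0.4, 0, 0, 0], [0, 0, 0, 0.3, 0, 0, 0], [0, 0, 0, 0.3, 0, 0, 0], [0, 0, 0, 0, 0, 0, 0], [0, 0, 0, 0, 0, 0, 0]],
  ],
)

```text
t: 23.85
tcp_pos: [515.7, 217.4, 49.4]
ee_rot: [0.7, -0.7, -0.102, 0.101]
force: [-0.5, 0.3, 0.2]
opening: 91.8
```

```bash
python3 - <<'E'
from h import *
st(PB)
from workcell import grab_frame,get_calibration
a=grab_frame("wrist")
cv2.imwrite("pics/w17.png",a)
E
```

```text
t 23.85 TIP [515.66 217.36  85.59] F [-0.51  0.26  0.16] jawyaw 0.288 open 91.8 loc [ 1.85 -1.01 85.59]
```

View pics/w17.png

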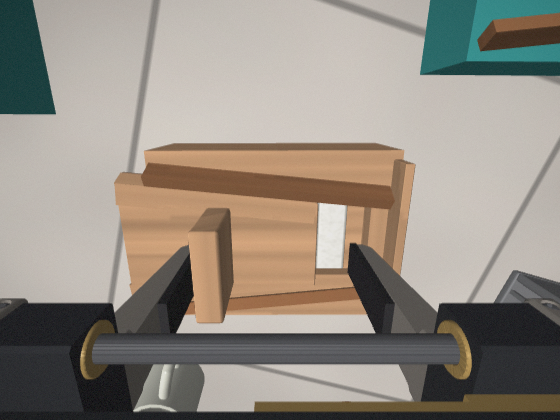

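Call:
carry_out(
  series=[
    [[0, 0, 0, 0.25, 0, 0, 0], [0, 0, 0, 0.25, 0, 0, 0], [0, 0, 0, 0.25, 0, 0, 0], [0, 0, 0, 0.25, 0, 0, 0], [0, 0, 0, 0.2, 0, 0, 0], [0, 0, 0, 0, 0, 0, 0]],
  ],
)

```text
t: 24.4
tcp_pos: [527.0, 220.5, 49.3]
ee_rot: [-0.7, 0.7, 0.101, -0.102]
force: [-1.6, -1.4, 0.6]
opening: 91.8
```

Call:
carry_out(
  series=[
    [[0, 0, 0, 0.12, 0, 0, 0], [0, 0, 0, 0.12, 0, 0, 0], [0, 0, 0, 0.12, 0, 0, 0]],
  ],
)

```text
t: 24.65
tcp_pos: [529.9, 221.2, 49.2]
ee_rot: [-0.7, 0.7, 0.101, -0.102]
force: [-3.8, -4.5, 1.7]
opening: 91.6
```

Call:
carry_out(
  series=[
    [[0, 0, 0, 0.1, 0, 0, 0], [0, 0, 0, 0.1, 0, 0, 0], [0, 0, 0, 0.1, 0, 0, 0]],
  ],
)

```text
t: 24.9
tcp_pos: [532.5, 221.9, 49.1]
ee_rot: [-0.699, 0.7, 0.101, -0.102]
force: [-4.6, -5.2, 2.3]
opening: 92.0
```

Call:
carry_out(
  series=[
    [[0, 0, 0, 0, 0, -0.08, 0], [0, 0, 0, 0.1, 0, 0, 0], [0, 0, 0, 0.1, 0, 0, 0]],
  ],
)

```text
t: 25.15
tcp_pos: [535.9, 222.6, 49.5]
ee_rot: [0.7, -0.7, -0.102, 0.101]
force: [-1.9, -1.8, -0.3]
opening: 92.0
```

```bash
python3 - <<'E'
from h import *
st(PB)
s=robot.observe();print(W2L([0,0,PB[2]],s["force"]),s["wrist_torque"])
E
```

```text
t 25.15 TIP [535.83 222.55  85.67] F [-1.89 -1.77 -0.25] jawyaw 0.2879 open 92.0 loc [22.66 -1.78 85.67]
[-2.31 -1.16 -0.25] [-0.33  0.3   0.05]
```

Call:
carry_out(
  series=[
    [[0, 0, 0, 0.1, 0, -0.02, 0], [0, 0, 0, 0.1, 0, -0.02, 0], [0, 0, 0, 0, 0, 0, 0]],
  ],
)

```text
t: 25.4
tcp_pos: [538.1, 222.9, 49.5]
ee_rot: [0.7, -0.7, -0.102, 0.101]
force: [0.1, -0.1, -0.8]
opening: 92.1
```

Call:
carry_out(
  series=[
    [[0, 0, 0, 0.1, 0, -0.01, 0], [0, 0, 0, 0.1, 0, -0.01, 0], [0, 0, 0, 0, 0, 0, 0]],
  ],
)

```text
t: 25.65
tcp_pos: [538.9, 223.0, 49.4]
ee_rot: [0.7, -0.7, -0.101, 0.102]
force: [-2.9, 0.5, 2.7]
opening: 92.1
```

Call:
carry_out(
  series=[
    [[0, 0, 0, 0.1, 0, -0.01, 0], [0, 0, 0, 0.1, 0, -0.01, 0], [0, 0, 0, 0, 0, 0, 0]],
  ],
)

```text
t: 25.9
tcp_pos: [539.0, 222.9, 49.1]
ee_rot: [-0.7, 0.7, 0.1, -0.103]
force: [-9.9, 0.7, 7.6]
opening: 92.0
```

Call:
carry_out(
  series=[
    [[0, 0, 0, 0.1, -0.03, 0, 0], [0, 0, 0, 0.1, -0.03, 0, 0], [0, 0, 0, 0, 0, 0, 0]],
  ],
)

```text
t: 26.15
tcp_pos: [538.8, 222.9, 48.9]
ee_rot: [-0.699, 0.7, 0.098, -0.104]
force: [-14.6, -1.3, 5.9]
opening: 91.5
```

```bash
python3 - <<'E'
from h import *
st(PB)
s=robot.observe();print(W2L([0,0,PB[2]],s["force"]),s["wrist_torque"])
from workcell import grab_frame,get_calibration
import pickle
pickle.dump(get_calibration("wrist"),open("w18.pkl","wb"))
a=grab_frame("wrist")
cv2.imwrite("pics/w18.png",cv2.resize(a[130:330,80:400],None,fx=2.5,fy=2.5,interpolation=cv2.INTER_CUBIC))
E
```

```text
t 26.15 TIP [539.14 222.96  85.11] F [-14.58  -1.33   5.94] jawyaw 0.2875 open 91.5 loc [25.95 -2.34 85.11]
[-14.35   2.88   5.94] [-0.26  2.68 -0.13]
```

View pics/w18.png

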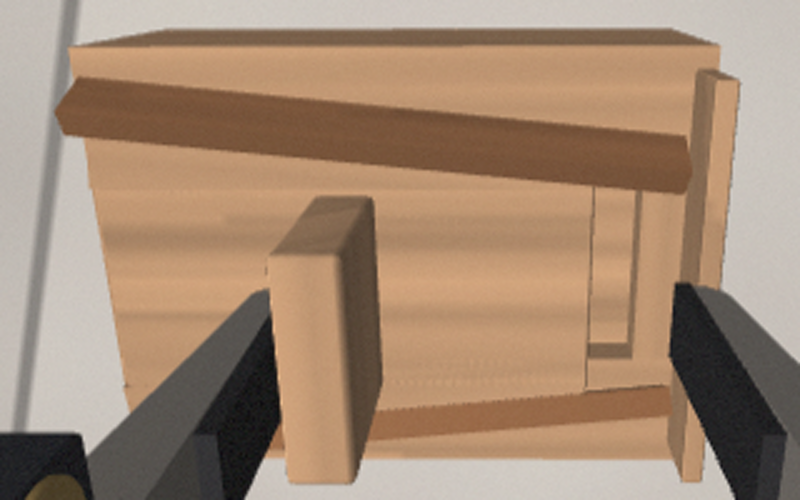

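```bash
python3 - <<'E'
from h import *
import pickle
np.set_printoptions(precision=2,suppress=True)
w=pickle.load(open("w18.pkl","rb"))
u=lambda p:unc([p],(80,130),2.5)[0]
b=lambda q,z:W2L(PB,ray(w,u(q),z))[:2]
for n,q,z in(("narrow end top +y",(594,187),72),("narrow top -y",(586,390),72),("rib top corners",(270,255),116),("",(345,253),116),("",(352,483),116),("",(289,481),116),
 ("+y rail inner near",(60,133),77),("+y inner far",(685,193),77),("-y inner",(380,412),77),("-y inner far",(668,386),77),("wide end +y",(90,190),72),("wide -y",(124,385),72),("box corner",(72,46),60),("box +y far",(718,46),60)):
  print(n,b(q,z))
E
```

```text
narrow end top +y [52.51 28.78]
narrow top -y [ 52.69 -30.62]
rib top corners [-18.26  27.26]
 [-3.07 27.73]
 [ -4.76 -27.38]
 [-18.84 -26.93]
+y rail inner near [-79.97  43.88]
+y inner far [74.63 28.72]
-y inner [ -4.67 -34.72]
-y inner far [ 74.26 -26.19]
wide end +y [-77.8   27.76]
wide -y [-77.47 -29.6 ]
box corner [-83.05  63.27]
box +y far [84.58 63.25]
```

Call:
carry_out(
  series=[
    [[0, 0, 0, -0.4, 0, 0, 0], [0, 0, 0, -0.4, 0.06, 0.08, 0], [0, 0, 0, 0, 0, 0, 0], [0, 0, 0, 0, 0, 0, 0]],
  ],
)

```text
t: 26.53
tcp_pos: [536.0, 222.5, 49.6]
ee_rot: [0.7, -0.7, -0.102, 0.101]
force: [0.2, -0.2, -0.8]
opening: 92.0
```

```bash
python3 - <<'E'
from h import *
st(PB)
s=robot.observe();print(W2L([0,0,PB[2]],s["force"]),s["wrist_torque"])
from workcell import grab_frame,get_calibration
import pickle
w=get_calibration("wrist")
a=grab_frame("wrist")
cv2.imwrite("pics/w19.png",cv2.resize(a[130:330,80:400],None,fx=2.5,fy=2.5,interpolation=cv2.INTER_CUBIC))
pickle.dump(w,open("w19.pkl","wb"))
E
```

```text
t 26.53 TIP [535.94 222.51  85.8 ] F [ 0.18 -0.24 -0.76] jawyaw 0.2882 open 92.0 loc [22.76 -1.86 85.8 ]
[ 0.11 -0.28 -0.76] [-0.    0.03  0.01]
```

View pics/w19.png

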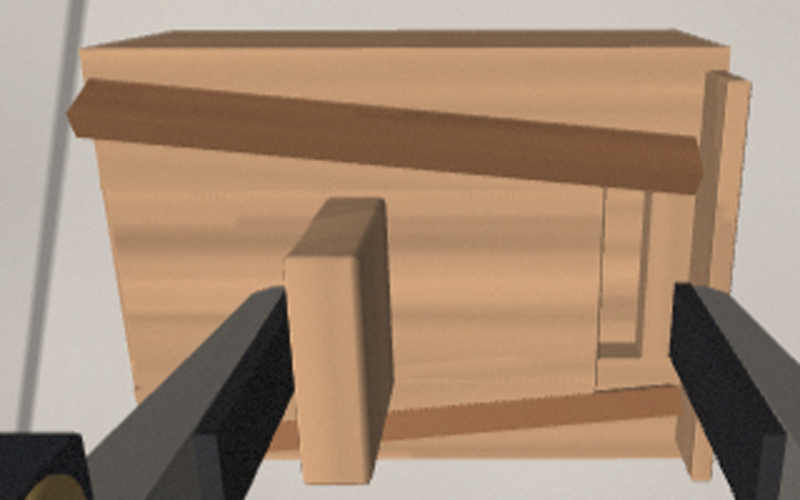

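Call:
carry_out(
  series=[
    [[0, 0, 0, 0.2, 0, 0, 0], [0, 0, 0, 0.15, 0, 0, 0], [0, 0, 0, 0.1, 0, 0, 0], [0, 0, 0, 0.1, -0.02, 0, 0], [0, 0, 0, 0.1, -0.02, 0, 0], [0, 0, 0, 0, 0, 0, 0]],
  ],
)

```text
t: 27.08
tcp_pos: [538.9, 223.3, 49.1]
ee_rot: [-0.699, 0.7, 0.099, -0.103]
force: [-8.8, -2.3, 3.8]
opening: 92.0
```

```bash
python3 - <<'E'
from h import *
st(PB)
s=robot.observe();print(W2L([0,0,PB[2]],s["force"]),s["wrist_torque"])
E
```

```text
t 27.08 TIP [539.06 223.35  85.26] F [-8.83 -2.34  3.77] jawyaw 0.2877 open 92.0 loc [25.99 -1.94 85.26]
[-9.13  0.27  3.77] [-0.46  1.72 -0.01]
```

Call:
carry_out(
  series=[
    [[0, 0, 0, 0.1, -0.02, 0, 0], [0, 0, 0, 0.1, -0.02, 0, 0], [0, 0, 0, 0.1, -0.02, 0, 0], [0, 0, 0, 0, 0, 0, 0]],
  ],
)

```text
t: 27.42
tcp_pos: [538.6, 223.2, 48.8]
ee_rot: [-0.699, 0.701, 0.097, -0.105]
force: [-16.7, -2.9, 8.0]
opening: 92.0
```

```bash
python3 - <<'E'
from h import *
st(PB)
s=robot.observe();print(W2L([0,0,PB[2]],s["force"]),s["wrist_torque"])
E
```

```text
t 27.42 TIP [539.03 223.32  84.96] F [-16.68  -2.88   8.02] jawyaw 0.2876 open 92.0 loc [25.95 -1.95 84.96]
[-16.81   1.99   8.02] [-0.72  3.01 -0.06]
```

Call:
carry_out(
  series=[
    [[0, 0, 0, -0.4, 0, 0, 0], [0, 0, 0, -0.5, 0, 0, 0], [0, 0, 0, -0.5, 0, 0, 0], [0, 0, 0, -0.5, 0, 0, 0], [0, 0, 0, 0, -1, 0, 0], [0, 0, 0, 0, -2, 0, 0], [0, 0, 0, 0, -3, 0, 0], [0, 0, 0, 0, -3, 0, 0], [0, 0, 0, 0, -2, 0, 0], [0, 0, 0, 0, -1, 0, 0], [0, 0, 0, 0, 0, 0, 0], [0, 0, 0, 0, 0, 0, 0]],
  ],
)

```text
t: 28.42
tcp_pos: [526.4, 219.6, 170.4]
ee_rot: [0.7, -0.7, -0.102, 0.101]
force: [-0.5, 0.6, -0.1]
opening: 92.0
```

```bash
python3 - <<'E'
from h import *
st(PB)
from workcell import grab_frame,get_calibration
import pickle
pickle.dump(get_calibration("wrist"),open("w20.pkl","wb"))
a=grab_frame("wrist")
cv2.imwrite("pics/w20.png",cv2.resize(a[120:320,120:440],None,fx=2.5,fy=2.5,interpolation=cv2.INTER_CUBIC))
cv2.imwrite("pics/side20.png",grab_frame("side"))
E
```

```text
t 28.42 TIP [526.33 219.62 206.62] F [-0.52  0.6  -0.07] jawyaw 0.288 open 92.0 loc [ 12.72  -1.89 206.62]
```

View pics/w20.png

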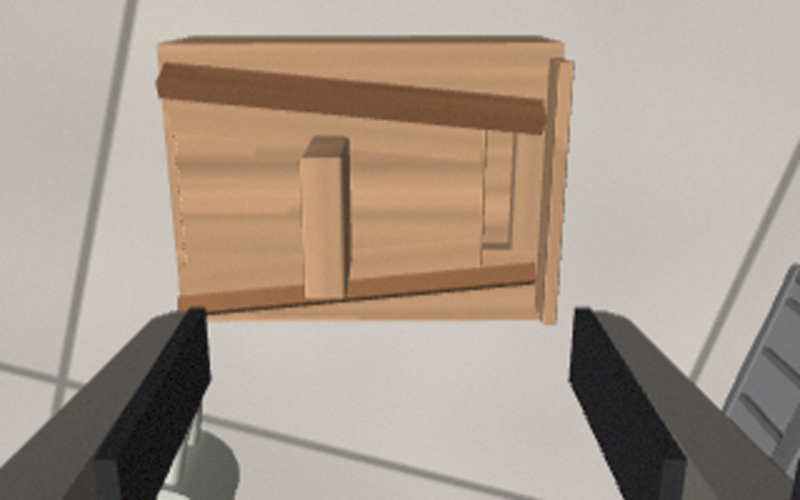

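View pics/side20.png

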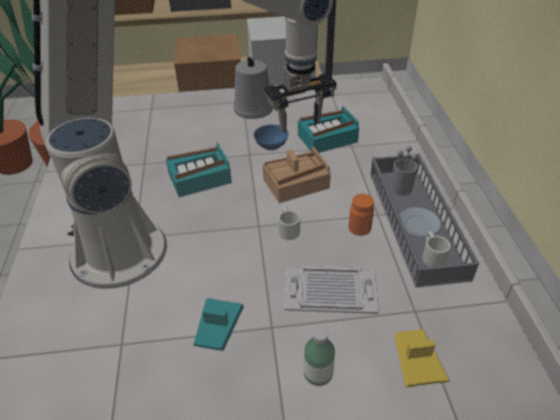

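```bash
python3 - <<'E'
from h import *
import pickle
np.set_printoptions(precision=2,suppress=True)
w=pickle.load(open("w20.pkl","rb"))
u=lambda p:unc([p],(120,120),2.5)[0]
b=lambda q,z:W2L(PB,ray(w,u(q),z))[:2]
for n,q,z in(("narrow +y",(484,130),72),("narrow -y",(481,265),72),("+y in near",(160,97),77),("+y in far",(543,134),77),("-y in near",(180,298),77),("-y in far",(535,263),77),
 ("box c",(160,43),60),("box +y far",(563,43),60),("-y edge",(220,319),60),("-y edge far",(530,319),60),("rib",(302,155),116),("",(341,155),116),("",(345,297),116),("",(306,297),116)):
  print(n,b(q,z))
E
```

```text
narrow +y [51.69 28.93]
narrow -y [ 52.61 -30.6 ]
+y in near [-79.57  43.24]
+y in far [75.16 28.16]
-y in near [-78.93 -44.  ]
-y in far [ 75.15 -27.83]
box c [-82.72  63.28]
box +y far [84.69 63.19]
-y edge [-66.38 -61.78]
-y edge far [ 77.98 -61.88]
rib [-18.72  27.76]
 [-4.78 27.75]
 [ -4.35 -27.11]
 [-19.16 -27.1 ]
```

```bash
python3 -c "
from workcell import robot
print(robot.close_job())"
```

```text
the job is handed in; nothing more can be done
None
```

The lid is wedged in the tea box's dovetail way and the job is handed in. The clock stood at about 28.5 s of the 64 s allowed.

**What I did:**
- I turned both buttons to about 1.5 rad, lifted the lid by its rib and lowered it in front of the rails.
- I slid it in, let go, and pushed the back of the rib with one open finger until it stopped.
- It stopped at the same place on two separate pushes, made with the tool about 0.4 mm apart sideways. The last push was about 17 N and moved it no further.

**What the last checks showed:**
- **Lid position:** it is seated about 12–13 mm before `way_home` and square to the box. It did not visibly move after I withdrew.
- **Rail setting:** that seat implies the +y rail is set in about 2.5 mm. My reading from the last wrist picture was 1.6–2 mm, and an earlier picture had suggested about 0. I judged it gripped on both rails rather than bound on one, because it stopped at the same place both times.
- **Other objects:** the cup, canister, bowl and bottle looked unmoved in the last side picture, judged by eye only.

**What disagreed:** the real fingertips are about 36 mm shorter than the stated TCP. My first push at the near button therefore passed over it without moving it. I found the error by touching down on the frame's plate, which peaked at about 32 N, and corrected for it from then on.

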